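# Pack the gift tray

## Robot

A 6-joint arm with a two-finger parallel gripper is mounted at the origin on the work surface. World frame = base frame: x ahead of the robot, y to its left, z up, the work surface at z = 0. Lengths are in m, angles in rad, forces in N, time in s.
With the tool pointing down it reaches from about 0.3 to 0.775 m from the base axis. Payload 14.6 kg.
Tool frame: the origin (TCP) lies on the centre line of the jaws, within the pads' length; the fingertips stand 17 mm ahead of it and the grasp point (between the pads) lies 2 mm behind it (bot.tip_reach is the distance from the TCP to the fingertips, in m); z points along the fingers, y is the direction in which the jaws open and shut (so a half turn about z gives the same grasp; the last joint's range is limited). The gripper opens to 85 mm and grips with 20 to 120 N. Pads are 22 mm wide; open, the fingers measure 114 mm over their backs; the gripper's body (76 mm by 85 mm) begins 54 mm behind the grasp point. The pads swing forward as they close: fully open they stand 13 mm farther back than shut.
Start: joints at [-1.202, 0.3, 1.521, -0, 1.321, -0.067], TCP at [0.232, -0.499, 0.214] pointing down, gripper open.
Joint ranges: [-3.03, 3.03], [-0.79, 2.21], [0.23, 2.52], [-1.04, 4.18], [0, 3.07], [-2.55, 2.55]. Speed limits (rad/s): [2.22, 2.22, 2.57, 3.14, 3.14, 3.14].

## Interface

Orientations are given as a 3x3 rotation matrix whose columns are the frame's x, y, z axes.
In Python, from station import bot gives the robot as it stands. The module is installed in compiled form; this text tells all that it offers.
- The arm moves only by the tool send_rows, never from a script. Its argument "plan" is a list of rows, each a list of 3 entries, a list of its own where there are three numbers: the shift along the tool's x, y, z in mm, then the turn about the tool's z in rad, then the opening, from 0 (shut) to 1 (fully open). In form: [[[x, y, z], spin, fingers], ...]. A call has 1 to 5 rows; each row shifts and turns the commanded pose from where the row before left it, along the tool's axes as they then stand; what a row does not reach is not made up. A row lasts 1/12 s, in which the tool goes at most 41.7 mm and 7.16 degrees, less where a joint would pass 70% of its speed; a pose out of reach is approached as far as the arm can. A call with a gripper value outside its range is refused whole. The fingers move at their own pace and stop on an object; "grip_force" is the grip in N (left out, the last holds). Time passes only in rows, so rows that do not move let the fingers close. It gives the time, the measured TCP pose, the force and the opening at its end, in the units of the state.
- bot.state(): the state, without advancing time (a new reading comes with each control period).
- bot.camera(name): name is "scene" or "side" or "wrist"; returns a dict with "color" (420x560x3 uint8, red, green, blue), "fov_y" (degrees; the focal length in pixels is half the picture's height over the tangent of half this angle, whatever the lens; pixels are square), "cx", "cy" (the principal point, pixels), "R" (3x3) and "t" (3): a world point X has camera coordinates R X + t; the wrist camera has in their place "hand_eye" (4x4, takes a point from camera to tool coordinates, whose origin is the TCP and whose axes are the flange's). Camera axes: x right, y down, z forward; pixel columns grow to the right and rows downward; lengths in m; the calibration is good to about 2 mm. A picture is of the moment at which its call begins: read the wrist's pose just before it. There is no depth.
- bot.job_done(): hands the job in, once; it reports no verdict.
The state is a dict: "time": time; "qpos": joint angles; "qd": joint speeds; "joint_torque": joint torques, N m; "eef_pos": TCP position; "tcp_rot": TCP orientation; "contact_force": force on the tool from outside, world axes, zero at the start; "moment": the same for the moment, N m; "gripper_width": opening from 0.0 (shut) to 1.0 (fully open).
Only numpy, scipy, OpenCV 4.12 (cv2) and the standard library are available. Lean on these libraries where they do the work, as an engineer would, in place of code of your own. Each camera call takes 0.05 s, during which the arm holds its last target.

## Task

Pack the gift tray on the shop counter: stand the yellow-lidded honey jar, the blue cat and the green mug upright, and lay the red heart flat, each in the middle of the tray bay whose floor has its own colour (yellow for the honey jar). Leave the black-lidded jar and the white cat standing where they are on the counter, let go of everything and leave it at rest.

Things in the scene. Friction and masses are not known exactly. Their poses are not given: they have to be found in the camera images.
- honey_jar: cylindrical jar of amber glass, 48 mm across and 65 mm tall, paper band, YELLOW lid (47 mm across, top 15 mm of the height). Stands loose on the counter. Origin at the centre of its underside, z up. Belongs in the tray, about 0.14 kg.
- blue_cat: little wooden cat cut from a thick board and painted BLUE, dark wood foot, red collar, standing loose on the counter; 26 mm thick along its own x over the whole height, 48 mm wide along y at the foot, 42 mm wide up to 44 mm height, head 32 mm wide, ear tips at about 73 mm. Origin at the centre of its underside, z up, its face looks to -x. Belongs in the tray, about 0.07 kg.
- red_heart: solid wooden heart painted RED, lying flat and loose on the counter, 34 mm thick (tall); 56 mm wide along its own x over the two round lobes (16.4 mm radius, centres at x = +-11.6, y = +5.6 mm), 51 mm long along y (from -29 to +22 mm), so it can be gripped across x over its lobes. Origin on its underside between its lobes and its point, z up, point to -y. Belongs in the tray, about 0.05 kg.
- green_mug: small open mug painted GREEN, 50 mm across the rim, 58 mm tall, wall 4 mm, handle on its own +y side (8 mm thick, between 22 and 51 mm height) reaching 44 mm from the axis, so it can be gripped across x; standing loose on the counter. Origin at the centre of the cup's underside (handle not counted), z up. Belongs in the tray, about 0.11 kg.
- black_lid_jar: look-alike, stays on the counter: cylindrical jar of amber glass, 48 mm across and 65 mm tall, paper band, BLACK lid (47 mm across, top 15 mm of the height). Stands loose on the counter. Origin at the centre of its underside, z up.
- white_cat: look-alike, stays on the counter: little wooden cat cut from a thick board and painted WHITE, dark wood foot, red collar, standing loose on the counter; 26 mm thick along its own x over the whole height, 48 mm wide along y at the foot, 42 mm wide up to 44 mm height, head 32 mm wide, ear tips at about 73 mm. Origin at the centre of its underside, z up, its face looks to -x.
- yellow_board: YELLOW board, 100 x 100 x 3 mm, that covers the floor of one of the four bays of a fixed light-wood gift tray; origin at the centre of the board's underside, its top is 3 mm higher; z up, x and y along the tray's sides. The tray is 226 x 226 mm with 6 mm walls; its four bays, two by two, are 104 mm square inside and 110 mm apart; the walls and dividers end 24 mm above the counter, 15 mm above the boards' top. Which bay has which colour changes.
- blue_board: BLUE board, 100 x 100 x 3 mm, that covers the floor of one of the four bays of a fixed light-wood gift tray; origin at the centre of the board's underside, its top is 3 mm higher; z up, x and y along the tray's sides. The tray is 226 x 226 mm with 6 mm walls; its four bays, two by two, are 104 mm square inside and 110 mm apart; the walls and dividers end 24 mm above the counter, 15 mm above the boards' top. Which bay has which colour changes.
- red_board: RED board, 100 x 100 x 3 mm, that covers the floor of one of the four bays of a fixed light-wood gift tray; origin at the centre of the board's underside, its top is 3 mm higher; z up, x and y along the tray's sides. The tray is 226 x 226 mm with 6 mm walls; its four bays, two by two, are 104 mm square inside and 110 mm apart; the walls and dividers end 24 mm above the counter, 15 mm above the boards' top. Which bay has which colour changes.
- green_board: GREEN board, 100 x 100 x 3 mm, that covers the floor of one of the four bays of a fixed light-wood gift tray; origin at the centre of the board's underside, its top is 3 mm higher; z up, x and y along the tray's sides. The tray is 226 x 226 mm with 6 mm walls; its four bays, two by two, are 104 mm square inside and 110 mm apart; the walls and dividers end 24 mm above the counter, 15 mm above the boards' top. Which bay has which colour changes.

How it is judged:
By the outcome, as a careful person would: the job done as asked, in the order asked, and still so for the second after the job is handed in, with the robot touching nothing.
It also fails if it takes over 115 s, if anything falls off the work surface, if the arm or the gripper's body presses on something with over 40 N, if the wrist force passes 120 N, or if a joint passes its speed limit or range.

## Working session

There is one attempt and no reset: what is moved stays moved. The work goes in short steps, Python scripts to look and compute and a tool call to move; the robot and the scene stay as the last step left them, time stands still between calls to the robot, and variables do not carry over. Pictures are saved under pics/ and viewed, and the job is handed in when it is done.

Besides the shell and the picture viewer there is one more tool, called after "Call:" as a command line: name --argument value ..., lists and objects as JSON in quotes. send_rows: Moves the arm, as the interface text tells. Its arguments: {"type":"object","properties":{"plan":{"type":"array"},"grip_force":{"type":"number"}},"required":["plan"]}

```bash
mkdir -p pics; cat > h.py <<'E'
import numpy as np, cv2
from station import bot
def save(name,fn):
    s=bot.state(); c=bot.camera(name); cv2.imwrite(fn,c["color"][:,:,::-1])
    np.save(fn.replace('.png','.npy'),{"c":c,"s":s},allow_pickle=True); return c,s
E
python3 - <<'E'
from h import *
for n in ["scene","side","wrist"]:
    c,s=save(n,f"pics/{n}0.png")
    print(n,{k:v for k,v in c.items() if k!="color"})
print(s)
E
```

```text
scene {'fov_y': 50.9963322176977, 'cx': 285.61590210675115, 'cy': 200.5038503510988, 'R': array([[-0.80153285,  0.59789866,  0.0078922 ],
       [ 0.46932957,  0.63724398, -0.61126906],
       [-0.37050621, -0.48624819, -0.7913835 ]]), 't': array([ 0.4330736 , -0.22829893,  1.340598  ])}
side {'fov_y': 49.05173381190093, 'cx': 273.28453516251506, 'cy': 212.97854877345247, 'R': array([[ 0.96922962, -0.24544309, -0.01875161],
       [-0.17131442, -0.61787558, -0.76738591],
       [ 0.17676341,  0.74698558, -0.64091125]]), 't': array([-0.51813476,  0.12226746,  0.84729975])}
wrist {'fov_y': 59.67092194465326, 'cx': 278.09231780893714, 'cy': 211.96534006896138, 'hand_eye': array([[-1.45817256e-04, -9.60901907e-01, -2.76888975e-01,
         6.95741028e-02],
       [ 9.99999791e-01,  3.44019514e-05, -6.46013897e-04,
         2.60096141e-05],
       [ 6.30281507e-04, -2.76889011e-01,  9.60901701e-01,
        -1.59064979e-01],
       [ 0.00000000e+00,  0.00000000e+00,  0.00000000e+00,
         1.00000000e+00]])}
{'time': 0.1, 'qpos': array([-1.20165506e+00,  3.00443414e-01,  1.52153253e+00, -9.37492310e-06,
        1.32072381e+00, -6.65942263e-02]), 'qd': array([-6.79231555e-05,  4.58690810e-04, -2.16259911e-03, -1.92845938e-03,
       -9.80708275e-04,  4.41274205e-04]), 'joint_torque': array([ 1.54559631e-03, -5.44381070e+01, -3.62370014e+01, -8.74514626e-05,
        3.07370959e-03, -2.40885264e-06]), 'eef_pos': array([ 0.23205393, -0.49838489,  0.21335706]), 'tcp_rot': array([[ 9.06558886e-01,  4.22079164e-01, -4.07928619e-04],
       [ 4.22079356e-01, -9.06558304e-01,  1.02924370e-03],
       [ 6.46112413e-05, -1.10524827e-03, -9.99999387e-01]]), 'contact_force': array([ 0.6968153 , -0.33643206, -0.46228529]), 'moment': array([-0.01021735, -0.01302569,  0.03330283]), 'gripper_width': 1.0039015205164405}
```

View pics/scene0.png

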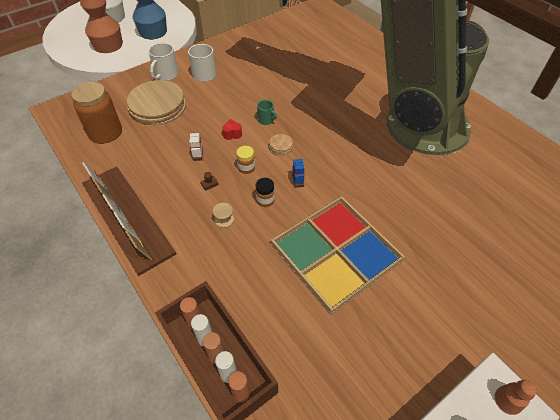

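View pics/side0.png

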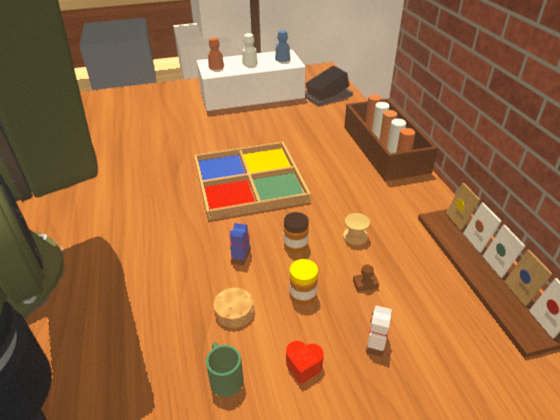

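View pics/wrist0.png

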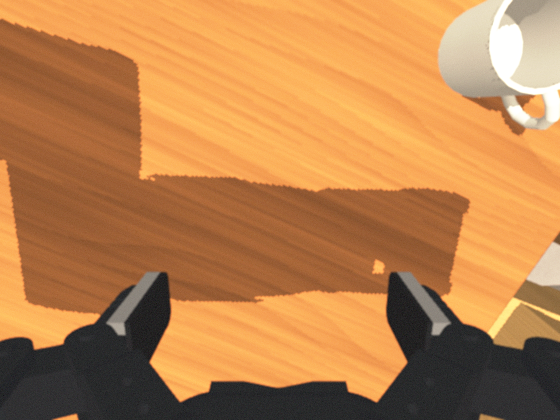

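The scene view shows the tray at (338,253), with red at the top, blue right, yellow at the bottom and green left. The mug is at (266,112), heart (232,130), honey jar (246,158), black-lid jar (265,190), blue cat (298,172) and white cat (196,146). I'll crop in to measure.

```bash
python3 - <<'E'
import cv2
a=cv2.imread('pics/scene0.png')[90:320,170:420]; cv2.imwrite('pics/scz.png',cv2.resize(a,None,fx=2.6,fy=2.6,interpolation=cv2.INTER_CUBIC))
a=cv2.imread('pics/side0.png')[140:410,180:420]; cv2.imwrite('pics/siz.png',cv2.resize(a,None,fx=2.2,fy=2.2,interpolation=cv2.INTER_CUBIC))
E
```

```text
(no output)
```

View pics/scz.png

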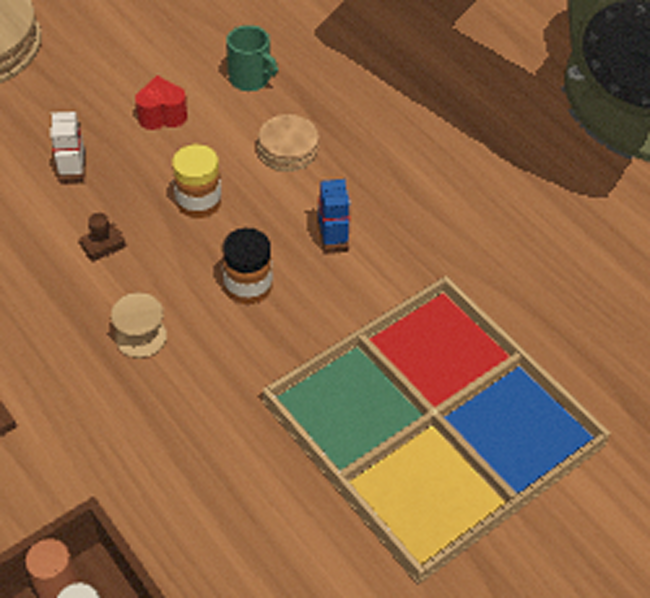

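View pics/siz.png

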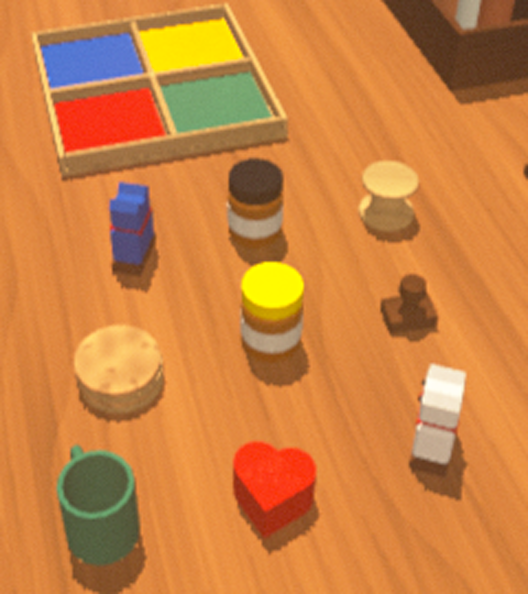

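```bash
cat > fit.py <<'E'
from h import *
from scipy.optimize import minimize
def cyl(r,z0,z1,cx=0,cy=0,n=40):
    a=np.linspace(0,2*np.pi,n,endpoint=False)
    p=np.c_[cx+r*np.cos(a),cy+r*np.sin(a)]
    return np.vstack([np.c_[p,np.full(n,z0)],np.c_[p,np.full(n,z1)]])
def box(x0,x1,y0,y1,z0,z1):
    return np.array([[x,y,z] for x in(x0,x1) for y in(y0,y1) for z in(z0,z1)],float)
def heart():
    # hulls: two lobes + body
    n=[cyl(16.4,0,34,11.6,5.6),cyl(16.4,0,34,-11.6,5.6)]
    out=[]
    for s in(1,-1):
        out.append(np.vstack([cyl(16.4,0,34,s*11.6,5.6),np.array([[0,-29,0],[0,-29,34],[0,10,0],[0,10,34]])]))
    return out
def cat(z0=8): return [box(-13,13,-21,21,z0,44),box(-13,13,-16,16,44,63),box(-13,13,-16,-8,60,73),box(-13,13,8,16,60,73)]
M=dict(mug=[cyl(25,0,58),box(-4,4,20,44,22,51)],heart=heart(),lid=[cyl(23.5,50,65)],cat=cat())
def K(c):
    f=c['color'].shape[0]/2/np.tan(np.radians(c['fov_y'])/2)
    return np.array([[f,0,c['cx']],[0,f,c['cy']],[0,0,1]])
def cam(fn):
    d=np.load(fn,allow_pickle=True).item(); c,s=d['c'],d['s']
    if 'hand_eye' in c:
        T=np.eye(4);T[:3,:3]=s['tcp_rot'];T[:3,3]=s['eef_pos']
        W=np.linalg.inv(T@c['hand_eye']); c['R'],c['t']=W[:3,:3],W[:3,3]
    c['K']=K(c); return c
def proj(c,P):
    q=(c['R']@np.asarray(P,float).T).T+c['t']; q=q@c['K'].T; return q[:,:2]/q[:,2:]
def ray(c,uv,z):
    d=c['R'].T@np.linalg.inv(c['K'])@np.array([uv[0],uv[1],1.]); o=-c['R'].T@c['t']
    return o+d*(z-o[2])/d[2]
S=8
def render(c,parts,p,z0=0):
    x,y,a=p; R=np.array([[np.cos(a),-np.sin(a),0],[np.sin(a),np.cos(a),0],[0,0,1]])
    m=np.zeros(c['color'].shape[:2],np.uint8)
    mm=cv2.resize(m,None,fx=3,fy=3)
    for q in parts:
        uv=proj(c,(q/1000)@R.T+[x,y,z0]); h=cv2.convexHull((((uv+.5)*3-.5)*16).astype(np.int32).reshape(-1,1,2))
        cv2.fillConvexPoly(mm,h,255,shift=4)
    return cv2.resize(mm,(m.shape[1],m.shape[0]),interpolation=cv2.INTER_AREA).astype(float)/255
def iou(cs,ms,parts,p,z0=0):
    t=0
    for c,m in zip(cs,ms):
        r=render(c,parts,p,z0); t+=np.minimum(r,m).sum()/np.maximum(r,m).sum()
    return t/len(cs)
def fit(cs,ms,parts,p0,yaws,z0=0):
    best=None
    for y in yaws:
        f=lambda p:-iou(cs,ms,parts,[p[0]/1000,p[1]/1000,p[2]/10],z0)
        s=np.array([p0[0]*1000,p0[1]*1000,y*10])
        r=minimize(f,s,method='Nelder-Mead',options=dict(initial_simplex=[s,s+[6,0,0],s+[0,6,0],s+[0,0,2]],xatol=.05,fatol=1e-4))
        if best is None or r.fun<best[0]: best=(r.fun,r.x/[1000,1000,10])
    return best
def hsv(c): return cv2.cvtColor(c['color'],cv2.COLOR_RGB2HSV)
def mask(c,name,roi=None):
    H=hsv(c);h,s,v=[H[...,i].astype(int) for i in range(3)]
    m={'yellow':(h>22)&(h<35)&(s>150)&(v>110),'red':((h<5)|(h>172))&(s>170)&(v>90),'blue':(h>105)&(h<130)&(s>110)&(v>40),'green':(h>65)&(h<95)&(s>70)&(v>25)}[name]
    if roi: 
        k=np.zeros_like(m);k[roi[1]:roi[3],roi[0]:roi[2]]=1;m=m&k
    m=m.astype(np.uint8)
    n,l,st,ce=cv2.connectedComponentsWithStats(m)
    if n<2: return m.astype(float)
    i=1+np.argmax(st[1:,4]); return (l==i).astype(float)
E
cat > m0.py <<'E'
from fit import *
sc,si=cam('pics/scene0.npy'),cam('pics/side0.npy')
vis=[sc['color'].copy(),si['color'].copy()]
R={'mug':('green',(250,95,282,128),(200,335,250,400),'mug',58),'heart':('red',(215,115,248,145),(280,335,330,385),'heart',34),
'honey':('yellow',(230,140,262,166),(280,255,325,290),'lid',65),'bcat':('blue',(285,155,310,188),(225,220,255,260),'cat',60)}
yw=np.linspace(-np.pi,np.pi,12,endpoint=False)
for n,(col,ra,rb,mod,h) in R.items():
    ms=[mask(sc,col,ra),mask(si,col,rb)]
    cts=[np.array([np.average(np.arange(560),weights=m.sum(0)),np.average(np.arange(420),weights=m.sum(1))]) for m in ms]
    g=[ray(c,u,h/2000 if mod!='lid' else .058) for c,u in zip((sc,si),cts)]
    print(n,[int(m.sum()) for m in ms],[x.round(4) for x in g])
    b=fit((sc,si),ms,M[mod],(g[0]+g[1])/2,yw if mod!='lid' else [0])
    print('  fit',b[0].round(3),b[1].round(4))
    for v,c,m in zip(vis,(sc,si),ms):
        r=(render(c,M[mod],b[1])>.5).astype(np.uint8)
        cs,_=cv2.findContours(r,0,2);cv2.drawContours(v,cs,-1,(255,0,255),1)
# boards
sb={'red':(300,190,400,260),'green':(260,210,340,280),'blue':(330,220,420,290),'yellow':(290,245,370,310)}
ib={'red':(195,170,260,215),'green':(250,165,310,210),'blue':(195,145,250,185),'yellow':(240,140,300,180)}
for col in sb:
    o=[]
    for c,rr in ((sc,sb),(si,ib)):
        m=mask(c,col,rr[col]).astype(np.uint8)
        cs,_=cv2.findContours(m,0,1);k=max(cs,key=cv2.contourArea).reshape(-1,2)
        w=np.array([ray(c,u,.009)[:2] for u in k],np.float32)
        (ctr,sz,an)=cv2.minAreaRect((w*1000).astype(np.float32)); o.append((np.round(ctr,1),np.round(sz,1),round(an,1)))
    print(col,o)
cv2.imwrite('pics/v0.png',cv2.resize(vis[0][90:320,170:420,::-1],None,fx=2.4,fy=2.4,interpolation=cv2.INTER_CUBIC))
cv2.imwrite('pics/v1.png',cv2.resize(vis[1][140:410,180:420,::-1],None,fx=2.2,fy=2.2,interpolation=cv2.INTER_CUBIC))
E
time python3 m0.py
```

```text
Traceback (most recent call last):
  File "m0.py", line 9, in <module>
    cts=[np.array([np.average(np.arange(560),weights=m.sum(0)),np.average(np.arange(420),weights=m.sum(1))]) for m in ms]
                   ~~~~~~~~~~^^^^^^^^^^^^^^^^^^^^^^^^^^^^^^^^^
ZeroDivisionError: Weights sum to zero, can't be normalized

real	0m0.981s
user	0m1.134s
sys	0m0.136s
```

```bash
python3 - <<'E'
from fit import *
sc,si=cam('pics/scene0.npy'),cam('pics/side0.npy')
for c,ps in((sc,[(264,112),(262,108),(232,130),(246,153),(298,168),(300,178),(335,222),(305,247),(370,255),(333,280)]),(si,[(225,375),(225,355),(305,360),(304,272),(240,245),(238,230),(230,195),(278,187),(222,167),(266,160)])):
    H=hsv(c); print([tuple(int(t) for t in H[v,u]) for u,v in ps])
E
```

```text
[(68, 103, 79), (70, 98, 83), (0, 201, 103), (25, 152, 220), (106, 182, 161), (108, 181, 107), (1, 192, 190), (70, 93, 129), (107, 179, 155), (21, 163, 216)]
[(47, 84, 119), (39, 87, 94), (5, 231, 253), (30, 255, 255), (173, 113, 120), (112, 150, 213), (3, 236, 249), (57, 81, 167), (112, 154, 210), (27, 255, 255)]
```

```bash
sed -i "s/^    m={.*/    m={'yellow':(h>18)\&(h<35)\&(s>120)\&(v>110),'red':((h<7)|(h>172))\&(s>170)\&(v>60),'blue':((h>95)\&(h<140)\&(s>50)\&(v>30)),'green':(h>30)\&(h<95)\&(s>35)\&(v>15)}[name]/" fit.py; time python3 m0.py
```

```text
mug [383, 1475] [array([ 0.3812, -0.3142,  0.029 ]), array([ 0.3835, -0.3101,  0.029 ])]
  fit -0.872 [ 0.3831 -0.313   0.1285]
heart [314, 1127] [array([ 0.5006, -0.3203,  0.017 ]), array([ 0.5018, -0.3169,  0.017 ])]
  fit -0.905 [ 0.5003 -0.3199 -0.4788]
honey [234, 632] [array([ 0.5403, -0.1846,  0.058 ]), array([ 0.5411, -0.183 ,  0.058 ])]
  fit -0.922 [ 0.5411 -0.1828 -0.0071]
bcat [234, 282] [array([ 0.4481, -0.0675,  0.03  ]), array([ 0.4582, -0.0299,  0.03  ])]
  fit -0.583 [ 0.4547 -0.0602 -0.596 ]
red [(array([461.3, 116.6]), array([95.4, 95.5]), 0.1), (array([465.6, 127.5]), array([99.3, 81.9]), 0.0)]
green [(array([572.2, 116.5]), array([96.9, 97.2]), 89.9), (array([576.2, 127.2]), array([82.4, 97.7]), 89.9)]
blue [(array([461.3, 227.9]), array([95.5, 98.2]), 0.6), (array([465.6, 237.6]), array([99.5, 83.1]), 0.1)]
yellow [(array([572.4, 227.7]), array([99.1, 98.8]), 0.1), (array([573.5, 232.7]), array([108.2,  93.1]), 1.5)]
real	0m18.014s
user	0m31.869s
sys	0m8.544s
```

View pics/v0.png

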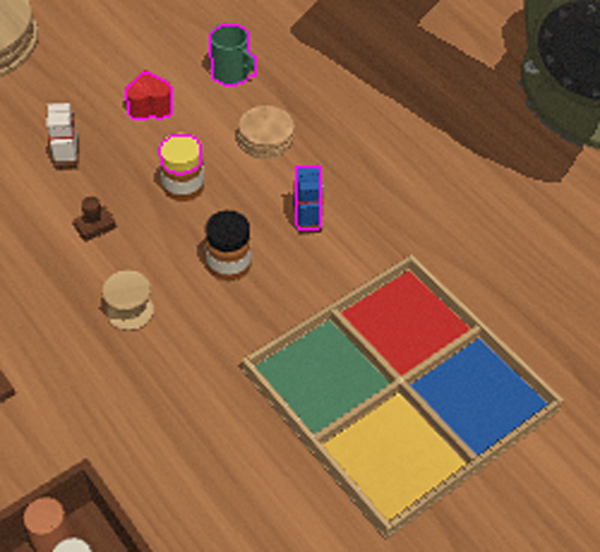

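View pics/v1.png

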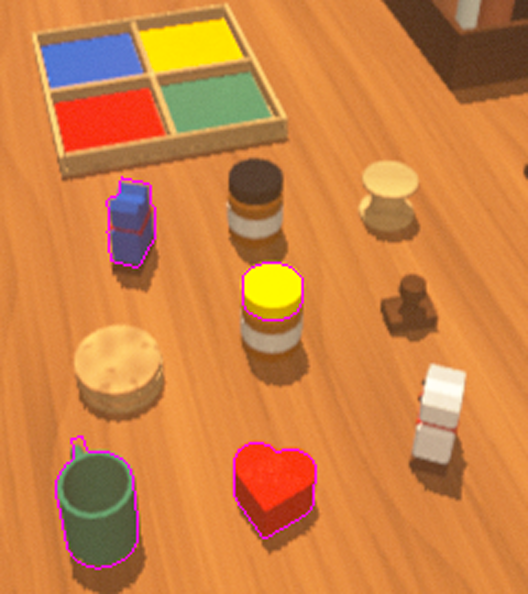

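```bash
cat > m1.py <<'E'
from fit import *
sc,si=cam('pics/scene0.npy'),cam('pics/side0.npy')
def pm(c,roi,f):
    H=hsv(c).astype(int);m=f(H[...,0],H[...,1],H[...,2]);k=np.zeros_like(m);k[roi[1]:roi[3],roi[0]:roi[2]]=1
    return cv2.morphologyEx((m&k).astype(np.uint8),cv2.MORPH_CLOSE,np.ones((5,5))).astype(float)
ms=[pm(sc,(285,155,310,188),lambda h,s,v:(h>95)&(h<140)&(s>60)),pm(si,(225,215,255,262),lambda h,s,v:(h>95)&(h<175)&(s>30))]
for z0 in(5,8,11):
    b=fit((sc,si),ms,cat(z0),(.45,-.06),np.linspace(0,np.pi,8,endpoint=False));print('cat',z0,b)
b=fit((sc,si),ms,cat(8),(.45,-.06),np.linspace(0,np.pi,8,endpoint=False))
out=[]
for c,m,(x,y) in zip((sc,si),ms,((285,150),(220,210))):
    v=c['color'].copy();cs,_=cv2.findContours((render(c,cat(8),b[1])>.5).astype(np.uint8),0,2);a=v.copy();cv2.drawContours(a,cs,-1,(255,0,255),1)
    out.append(np.hstack([cv2.resize(q[y:y+60,x-5:x+40],None,fx=5,fy=5,interpolation=cv2.INTER_NEAREST) for q in(v,a,np.repeat((m*255).astype(np.uint8)[...,None],3,2))]))
cv2.imwrite('pics/cat.png',np.vstack(out)[...,::-1])
# obstacles by eye px (base/top)
print('blacktop',ray(sc,(265,185),.065)[:2],ray(si,(180+255/2.2,140+182/2.2),.065)[:2])
print('whitecat top',ray(sc,(170+65/2.6,90+117/2.6),.073)[:2], ray(si,(180+443/2.2,140+373/2.2),.073)[:2])
print('coaster',ray(sc,(170+288/2.6,90+135/2.6),.02)[:2],ray(si,(180+119/2.2,140+360/2.2),.02)[:2])
print('spool',ray(sc,(170+137/2.6,90+315/2.6),.04)[:2],ray(si,(180+390/2.2,140+182/2.2),.04)[:2])
print('stamp',ray(sc,(170+102/2.6,90+243/2.6),.005)[:2],ray(si,(180+410/2.2,140+315/2.2),.005)[:2])
print('tray outer', [ray(sc,(170+u/2.6,90+v/2.6),.024)[:2].round(4) for u,v in((263,394),(446,280),(607,433),(420,570))])
print('tray outer', [ray(si,(180+u/2.2,140+v/2.2),.024)[:2].round(4) for u,v in((33,37),(226,6),(286,125),(63,165))])
E
python3 m1.py
```

```text
cat 5 (np.float64(-0.7922344879211495), array([ 0.45457443, -0.0611515 ,  2.57376499]))
cat 8 (np.float64(-0.8169426004582703), array([ 0.45476204, -0.06077769,  2.57249543]))
cat 11 (np.float64(-0.8411326046628649), array([ 0.45451643, -0.06110337,  2.57605221]))
blacktop [ 0.56392808 -0.05591233] [ 0.56196107 -0.06793961]
whitecat top [ 0.61955436 -0.3089843 ] [ 0.62656682 -0.29987934]
coaster [ 0.41467625 -0.1919612 ] [ 0.41982222 -0.18821982]
spool [ 0.68495057 -0.06655743] [ 0.68446144 -0.07204167]
stamp [ 0.65465506 -0.19119676] [ 0.6564842  -0.19197007]
tray outer [array([0.6345, 0.0681]), array([0.4107, 0.0674]), array([0.4094, 0.2857]), array([0.6298, 0.2853])]
tray outer [array([0.4097, 0.2734]), array([0.6297, 0.2777]), array([0.6283, 0.0496]), array([0.4108, 0.0475])]
```

View pics/cat.png

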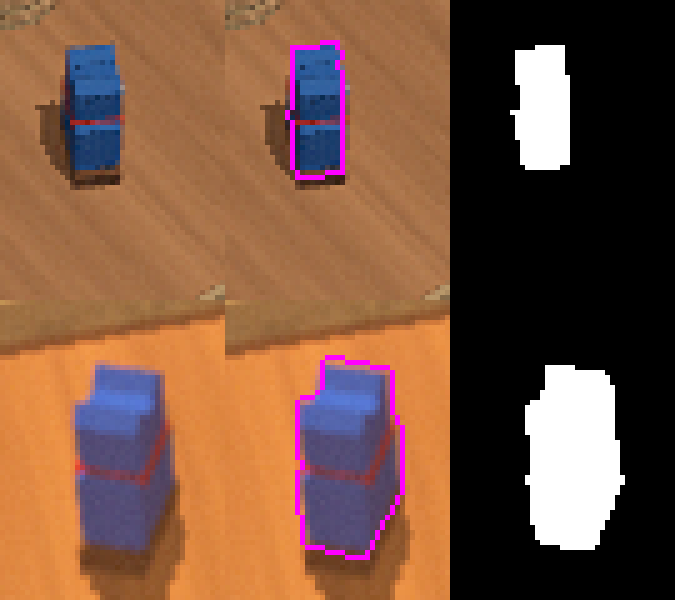

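```bash
cat > plan.py <<'E'
import sys, json, numpy as np
from station import bot
def pose():
    s=bot.state(); R=s['tcp_rot']; return s['eef_pos'],np.arctan2(R[1,0],R[0,0]),s
def go(tgt,psi=None,f=None,rows=None,start=None,step=36):
    """world target mm -> tool rows (tool z assumed down)"""
    p,a,s=pose()
    p=p*1000
    if start is not None: p,a=np.array(start[:3],float),start[3]
    if psi is None: psi=a
    d=np.array(tgt,float)-p; dpsi=(psi-a+np.pi)%(2*np.pi)-np.pi
    n=rows or max(1,int(np.ceil(max(np.linalg.norm(d)/step,abs(dpsi)/.115))))
    out=[];cur=p.copy();ca=a
    for i in range(n):
        t=p+d*(i+1)/n; ta=a+dpsi*(i+1)/n
        e=t-cur; x=e[0]*np.cos(ca)+e[1]*np.sin(ca); y=e[0]*np.sin(ca)-e[1]*np.cos(ca); z=-e[2]
        sp=round(-(ta-ca),2); x,y,z=[round(v,0) if False else round(v) for v in(x,y,z)]
        out.append([[x,y,z],sp,f])
        cur=cur+np.array([x*np.cos(ca)+y*np.sin(ca),x*np.sin(ca)-y*np.cos(ca),-z]); ca-=sp
    return out,(*cur,ca)
def show(r):
    print(json.dumps(r))
def st():
    p,a,s=pose(); print('t',round(s['time'],2),'pos',(p*1000).round(1),'psi',round(a,3),'tilt',np.round(s['tcp_rot'][:2,2],3),'F',s['contact_force'].round(1),'g',round(s['gripper_width'],3))
E
python3 - <<'E'
from plan import *
st(); r,e=go((541,-183,213),1.2,1); show(r); print(e)
print(bot.tip_reach)
E
```

```text
t 0.15 pos [ 232.1 -498.4  213.5] psi 0.436 tilt [-0.     0.001] F [-0.7 -0.1  0. ] g 0.997
[[[32, -12, 0], -0.06, 1], [[32, -10, 0], -0.06, 1], [[33, -8, 0], -0.06, 1], [[34, -6, 0], -0.06, 1], [[33, -4, 0], -0.05, 1], [[34, -3, 0], -0.06, 1], [[34, 0, 0], -0.06, 1], [[34, 2, 0], -0.06, 1], [[34, 4, 0], -0.06, 1], [[33, 5, 0], -0.06, 1], [[33, 8, 0], -0.06, 1], [[33, 10, 0], -0.06, 1], [[32, 11, 0], -0.05, 1]]
(np.float64(540.6929349610311), np.float64(-182.70212529922298), np.float64(213.45343799976158), np.float64(1.1958288753878357))
0.017
```

Call:
send_rows --plan '[[[32,-12,0],-0.06,1],[[32,-10,0],-0.06,1],[[33,-8,0],-0.06,1],[[34,-6,0],-0.06,1],[[33,-4,0],-0.05,1]]' --grip_force 30

```text
time: 0.57
eef_pos: [0.3517, -0.3762, 0.2138]
tcp_rot: [[0.746, 0.666, -0.0], [0.666, -0.746, 0.0], [0.0, -0.0, -1.0]]
contact_force: [0.5, -0.3, 0.1]
gripper_width: 0.998
```

Call:
send_rows --plan '[[[34,-3,0],-0.06,1],[[34,0,0],-0.06,1],[[34,2,0],-0.06,1],[[34,4,0],-0.06,1],[[33,5,0],-0.06,1]]'

```text
time: 0.98
eef_pos: [0.4704, -0.2546, 0.2138]
tcp_rot: [[0.516, 0.857, -0.0], [0.857, -0.516, 0.0], [0.0, -0.0, -1.0]]
contact_force: [0.4, -0.5, -0.2]
gripper_width: 0.999
```

Call:
send_rows --plan '[[[33,8,0],-0.06,1],[[33,10,0],-0.06,1],[[32,11,0],-0.05,1],[[0,0,0],0,1],[[0,0,0],0,1]]'

```text
time: 1.4
eef_pos: [0.5413, -0.1817, 0.2133]
tcp_rot: [[0.364, 0.931, -0.001], [0.931, -0.364, 0.0], [-0.0, -0.001, -1.0]]
contact_force: [-0.8, -0.2, 0.2]
gripper_width: 0.998
```

```bash
python3 - <<'E'
from plan import *
from h import save
save('wrist','pics/w1.png'); st()
E
```

```text
t 1.45 pos [ 540.7 -182.6  213.4] psi 1.196 tilt [-0.001  0.   ] F [-0.5 -0.1 -0.2] g 0.999
```

View pics/w1.png

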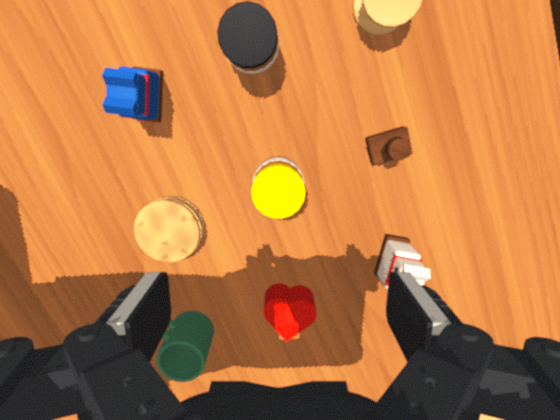

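Wrist view: yellow lid (278,190), black lid (248,35), blue cat (132,93), heart (290,310), mug (187,345), white cat (404,262). I'll check these against the poses fitted from the fixed cameras.

```bash
python3 - <<'E'
from fit import *
w=cam('pics/w1.npy')
for n,P in dict(lid=(.5411,-.1828,.065),lidb=(.5411,-.1828,.05),mugtop=(.3831,-.313,.058),heart=(.5003,-.3199,.034),cat=(.4547,-.0608,.06),black=(.563,-.06,.065),white=(.62,-.305,.07)).items(): print(n,proj(w,[P]).round(1))
for mod,col,roi,p0,y0 in(('lid','yellow',(240,150,320,230),(.541,-.183),0),('cat','blue',(90,50,170,130),(.4547,-.0608),2.57),('heart','red',(250,270,330,350),(.5,-.32),-.479)):
    m=mask(w,col,roi)
    print(mod,m.sum(),fit((w,),[m],M[mod],p0,[y0]))
E
```

```text
lid [[279.2 192.4]]
lidb [[279.2 188.6]]
mugtop [[180.7 362.9]]
heart [[290.4 318.3]]
cat [[125.4  92.2]]
black [[247.7  36.9]]
white [[408.7 284.7]]
lid 2402.0 (np.float64(-0.9807001824264654), array([ 0.5398448 , -0.1827123 ,  0.16088206]))
cat 2382.0 (np.float64(-0.8334295651885637), array([ 0.45269466, -0.05954503,  2.62356246]))
heart 2238.0 (np.float64(-0.9643920936079943), array([ 0.49904617, -0.31906328, -0.48385726]))
```

Call:
send_rows --plan '[[[0,0,38],0,1],[[0,0,38],0,1],[[0,0,37],0,1],[[0,0,36],0,1],[[0,0,26],0,1]]'

```text
time: 1.87
eef_pos: [0.5389, -0.1836, 0.036]
tcp_rot: [[0.368, 0.93, -0.003], [0.93, -0.368, 0.001], [-0.0, -0.003, -1.0]]
contact_force: [0.3, 0.8, -1.1]
gripper_width: 1.002
```

Call:
send_rows --plan '[[[0,0,0],0,1],[[0,0,0],0,0],[[0,0,0],0,0],[[0,0,0],0,0],[[0,0,0],0,0]]'

```text
time: 2.28
eef_pos: [0.5417, -0.1835, 0.0413]
tcp_rot: [[0.367, 0.93, 0.003], [0.93, -0.367, -0.001], [-0.0, 0.003, -1.0]]
contact_force: [-3.2, 0.4, 10.0]
gripper_width: 0.527
```

Call:
send_rows --plan '[[[0,0,0],0,0],[[0,0,0],0,0],[[0,0,0],0,0],[[0,0,-10],0,0],[[0,0,-20],0,0]]'

```text
time: 2.7
eef_pos: [0.5399, -0.1826, 0.0688]
tcp_rot: [[0.366, 0.93, -0.002], [0.93, -0.366, 0.001], [0.0, -0.002, -1.0]]
contact_force: [0.3, 0.2, -1.8]
gripper_width: 0.527
```

```bash
python3 - <<'E'
from plan import *
st()
E
```

```text
t 2.7 pos [ 539.9 -182.6   68.8] psi 1.196 tilt [-0.002  0.001] F [ 0.3  0.2 -1.8] g 0.527
```

```bash
python3 - <<'E'
from plan import *
p,a,s=pose()
r,e=go((540,-178,150),1.2,0); r2,e2=go((572,150,150),1.57,0,start=e); r3,e3=go((572,190,150),1.57,0,start=e2)
show(r+r2+r3); print(e3,len(r+r2+r3))
E
```

```text
[[[1, -1, -27], -0.0, 0], [[2, 0, -27], -0.0, 0], [[1, -1, -27], -0.0, 0], [[32, -9, 0], -0.04, 0], [[32, -8, 0], -0.03, 0], [[32, -7, 0], -0.04, 0], [[33, -5, 0], -0.04, 0], [[32, -4, 0], -0.04, 0], [[33, -3, 0], -0.03, 0], [[33, -2, 0], -0.04, 0], [[33, 0, 0], -0.04, 0], [[33, 0, 0], -0.04, 0], [[33, 2, 0], -0.03, 0], [[20, 0, 0], -0.0, 0], [[20, 0, 0], -0.0, 0]]
(np.float64(571.7462121435436), np.float64(190.13947599767062), np.float64(149.78667822110964), np.float64(1.5656938461649124)) 15
```

Call:
send_rows --plan '[[[1,-1,-27],0,0],[[2,0,-27],0,0],[[1,-1,-27],0,0],[[32,-9,0],-0.04,0],[[32,-8,0],-0.03,0]]'

```text
time: 3.12
eef_pos: [0.5473, -0.1129, 0.1532]
tcp_rot: [[0.301, 0.954, 0.005], [0.954, -0.301, -0.001], [0.0, 0.005, -1.0]]
contact_force: [0.7, 0.6, -3.2]
gripper_width: 0.521
```

Call:
send_rows --plan '[[[32,-7,0],-0.04,0],[[33,-5,0],-0.04,0],[[32,-4,0],-0.04,0],[[33,-3,0],-0.03,0],[[33,-2,0],-0.04,0]]'

```text
time: 3.53
eef_pos: [0.5629, 0.0529, 0.1515]
tcp_rot: [[0.113, 0.994, 0.002], [0.994, -0.113, 0.0], [0.0, 0.002, -1.0]]
contact_force: [0.8, 0.1, -1.0]
gripper_width: 0.524
```

```bash
python3 - <<'E'
from plan import *
from h import save
st(); save('wrist','pics/w2.png'); st()
E
```

```text
t 3.53 pos [562.9  52.9 151.5] psi 1.457 tilt [0.002 0.   ] F [ 0.8  0.1 -1. ] g 0.524
t 3.58 pos [563.2  57.8 151.5] psi 1.464 tilt [0.002 0.002] F [-0.1  5.2 -1.9] g 0.523
```

View pics/w2.png

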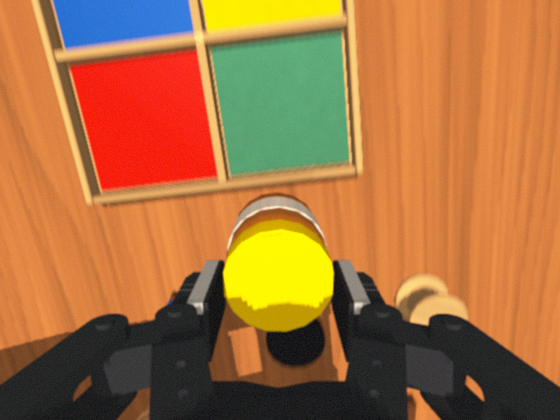

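The jar is held upright. The red and green bays are visible, with the tray's near rim corners at about (90,202) and (361,173). I'll measure the tray from here.

```bash
cat > tray.py <<'E'
from fit import *
import sys
w=cam(sys.argv[1])
for col,roi in (('red',(60,40,230,200)),('green',(200,30,355,185))):
    m=mask(w,col,roi).astype(np.uint8)
    cs,_=cv2.findContours(m,0,1);k=max(cs,key=cv2.contourArea).reshape(-1,2)
    ww=np.array([ray(w,u,.009)[:2] for u in k],np.float32)*1000
    print(col,cv2.minAreaRect(ww),ww.min(0),ww.max(0))
print([ray(w,u,.024)[:2].round(4) for u in((89,203),(361,173),(201,38))])
E
python3 tray.py pics/w2.npy
```

```text
red ((464.0893249511719, 122.06929016113281), (98.50377655029297, 99.16399383544922), 0.24826475977897644) [414.63373  72.31478] [513.3599  171.79172]
green ((573.7800903320312, 122.34649658203125), (99.1004867553711, 99.751953125), 0.1530025750398636) [524.1099   72.40846] [623.43384 172.15555]
[array([0.4101, 0.0654]), array([0.6298, 0.0649]), array([0.5209, 0.1756])]
```

Call:
send_rows --plan '[[[33,0,0],-0.04,0],[[20,0,0],-0.04,0],[[0,0,0],0,0],[[0,0,0],0,0],[[0,0,0],0,0]]'

```text
time: 4.0
eef_pos: [0.5682, 0.1035, 0.1507]
tcp_rot: [[0.036, 0.999, 0.001], [0.999, -0.036, -0.0], [-0.0, 0.001, -1.0]]
contact_force: [-0.2, 0.6, -1.7]
gripper_width: 0.528
```

```bash
python3 - <<'E'
from plan import *
from h import save
st(); save('wrist','pics/w3.png'); st()
E
python3 - <<'E'
from fit import *
w=cam('pics/w3.npy')
import itertools
for col in ('red','green','blue','yellow'):
    H=hsv(w)
    m=mask(w,col,(0,0,560,210) ).astype(np.uint8)
    cs,_=cv2.findContours(m,0,1);k=max(cs,key=cv2.contourArea).reshape(-1,2)
    print(col,k.min(0),k.max(0))
    ww=np.array([ray(w,u,.009)[:2] for u in k],np.float32)*1000
    print('  ',cv2.minAreaRect(ww),ww.min(0),ww.max(0))
E
```

```text
t 4.0 pos [568.2 103.5 150.7] psi 1.535 tilt [ 0.001 -0.   ] F [-0.2  0.6 -1.7] g 0.528
t 4.05 pos [568.2 103.2 150.6] psi 1.535 tilt [ 0.001 -0.   ] F [-0.1 -0.9 -2.3] g 0.525
red [ 84 114] [214 209]
   ((464.1678466796875, 130.74465942382812), (98.39810180664062, 78.3596420288086), 0.03284766152501106) [414.9555   91.59256] [513.37787 169.95145]
green [221 109] [346 209]
   ((573.7505493164062, 129.118896484375), (82.28553009033203, 99.51791381835938), 89.58531951904297) [524.24335  87.62244] [623.7882  170.05846]
blue [62  0] [205 105]
   ((464.050048828125, 216.9651641845703), (74.24368286132812, 98.83393096923828), 89.97510528564453) [414.6425  179.85983] [513.4749  254.10843]
yellow [210   0] [348 100]
   ((573.8124389648438, 214.95140075683594), (70.51692199707031, 101.73145294189453), 89.94061279296875) [522.98334 179.68843] [624.67163 250.26256]
```

View pics/w3.png

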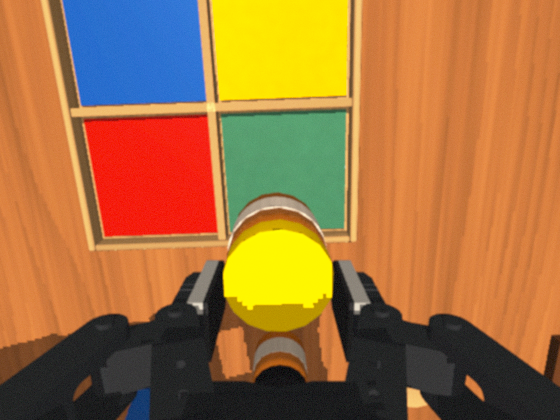

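```bash
python3 - <<'E'
from plan import *
r,e=go((573.5,229.5,150),1.571,0); show(r); print(e)
E
```

```text
[[[32, 0, 0], -0.01, 0], [[31, 1, 0], -0.01, 0], [[32, 0, 0], -0.01, 0], [[31, 2, 1], -0.01, 0]]
(np.float64(573.9266658939094), np.float64(229.14827049244775), np.float64(149.5501724210438), np.float64(1.5745910822083815))
```

Call:
send_rows --plan '[[[32,0,0],-0.01,0],[[31,1,0],-0.01,0],[[32,0,0],-0.01,0],[[31,2,1],-0.01,0],[[0,0,30],0,0]]'

```text
time: 4.47
eef_pos: [0.5761, 0.2344, 0.1242]
tcp_rot: [[-0.007, 1.0, 0.009], [1.0, 0.007, 0.004], [0.004, 0.009, -1.0]]
contact_force: [0.4, -0.4, -0.8]
gripper_width: 0.521
```

Call:
send_rows --plan '[[[0,0,30],0,0],[[0,0,25],0,0],[[0,0,10],0,0],[[0,0,3],0,0],[[0,0,2],0,0]]'

```text
time: 4.88
eef_pos: [0.574, 0.2293, 0.0497]
tcp_rot: [[-0.004, 1.0, -0.0], [1.0, 0.004, 0.0], [0.0, -0.0, -1.0]]
contact_force: [-9.0, -2.1, 15.0]
gripper_width: 0.526
```

```bash
python3 - <<'E'
from plan import *
st()
E
```

```text
t 4.88 pos [574.  229.3  49.7] psi 1.575 tilt [-0.  0.] F [-9.  -2.1 15. ] g 0.526
```

Call:
send_rows --plan '[[[0,0,0],0,0],[[0,0,0],0,0.6],[[0,0,0],0,0.75],[[0,0,0],0,0.75],[[0,0,-10],0,0.75]]'

```text
time: 5.3
eef_pos: [0.5731, 0.2296, 0.0579]
tcp_rot: [[-0.005, 1.0, -0.002], [1.0, 0.005, -0.001], [-0.001, -0.002, -1.0]]
contact_force: [-1.0, 1.1, 0.2]
gripper_width: 0.751
```

Call:
send_rows --plan '[[[0,0,-30],0,0.75],[[0,0,-35],0,0.75],[[0,0,-35],0,1],[[0,0,-20],0,1],[[0,0,0],0,1]]'

```text
time: 5.72
eef_pos: [0.5754, 0.2305, 0.1854]
tcp_rot: [[-0.005, 1.0, 0.008], [1.0, 0.005, 0.003], [0.003, 0.008, -1.0]]
contact_force: [0.7, 0.1, -0.8]
gripper_width: 0.998
```

```bash
python3 - <<'E'
from plan import *
from h import save
st(); save('wrist','pics/w4.png')
r,e=go((470,0,180),1.2,1); r2,e2=go((452.7,-59.5,175),1.05,1,start=e); show(r+r2); print(e2)
E
python3 - <<'E'
from fit import *
w=cam('pics/w4.npy')
m=mask(w,'yellow',(200,100,360,300));print(m.sum(),fit((w,),[m],M['lid'],(.574,.2295),[0],.009))
E
```

```text
t 5.72 pos [575.4 230.5 185.4] psi 1.576 tilt [0.008 0.003] F [ 0.7  0.1 -0.8] g 0.998
[[[-29, -13, 0], 0.05, 1], [[-29, -12, 1], 0.04, 1], [[-30, -11, 0], 0.05, 1], [[-30, -9, 0], 0.05, 1], [[-31, -7, 0], 0.04, 1], [[-31, -7, 1], 0.05, 1], [[-31, -4, 0], 0.05, 1], [[-31, -4, 0], 0.05, 1], [[-31, 3, 3], 0.07, 1], [[-31, 5, 2], 0.08, 1]]
(np.float64(452.34419264983484), np.float64(-59.50805834513919), np.float64(175.3613237904827), np.float64(1.0457872333811842))
10992.0 (np.float64(-0.27837150926083165), array([0.57336994, 0.22863093, 0.09566454]))
```

View pics/w4.png

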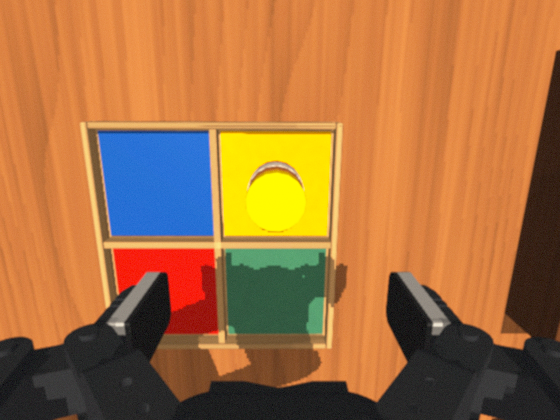

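Call:
send_rows --plan '[[[-29,-13,0],0.05,1],[[-29,-12,1],0.04,1],[[-30,-11,0],0.05,1],[[-30,-9,0],0.05,1],[[-31,-7,0],0.04,1]]'

```text
time: 6.18
eef_pos: [0.5072, 0.0846, 0.1772]
tcp_rot: [[0.225, 0.974, -0.001], [0.974, -0.225, -0.0], [-0.0, -0.001, -1.0]]
contact_force: [1.1, -0.1, -0.3]
gripper_width: 1.004
```

Call:
send_rows --plan '[[[-31,-7,1],0.05,1],[[-31,-4,0],0.05,1],[[-31,-4,0],0.05,1],[[-31,3,3],0.07,1],[[-31,5,2],0.08,1]]'

```text
time: 6.6
eef_pos: [0.4502, -0.0609, 0.1714]
tcp_rot: [[0.504, 0.864, -0.001], [0.864, -0.504, 0.0], [-0.0, -0.001, -1.0]]
contact_force: [0.8, 0.7, -0.5]
gripper_width: 1.001
```

Call:
send_rows --plan '[[[0,0,0],0,1],[[0,0,0],0,1]]'

```text
time: 6.77
eef_pos: [0.4509, -0.0608, 0.1715]
tcp_rot: [[0.503, 0.864, -0.001], [0.864, -0.503, 0.0], [-0.0, -0.001, -1.0]]
contact_force: [0.3, 0.8, -0.2]
gripper_width: 1.0
```

```bash
python3 - <<'E'
from plan import *
from h import save
st(); save('wrist','pics/w5.png')
E
python3 - <<'E'
from fit import *
w=cam('pics/w4.npy')
m=mask(w,'blue',(60,100,216,245)).astype(np.uint8)
cs,_=cv2.findContours(m,0,1);k=max(cs,key=cv2.contourArea).reshape(-1,2)
print('blue board',cv2.minAreaRect(np.array([ray(w,u,.009)[:2] for u in k],np.float32)*1000))
w=cam('pics/w5.npy')
m=mask(w,'blue',(150,80,420,330))
for z in(8,11,14):
  b=fit((w,),[m],cat(z),(.4527,-.0595),[2.57]);print(m.sum(),b)
v=w['color'].copy();cs,_=cv2.findContours((render(w,cat(11),b[1])>.5).astype(np.uint8),0,2);cv2.drawContours(v,cs,-1,(255,0,255),1);cv2.imwrite('pics/w5v.png',v[...,::-1])
E
```

```text
t 6.77 pos [450.9 -60.8 171.5] psi 1.043 tilt [-0.001  0.   ] F [ 0.3  0.8 -0.2] g 1.0
blue board ((464.1905822753906, 230.22735595703125), (98.86849212646484, 98.57227325439453), 0.19728060066699982)
1557.0 (np.float64(-0.7115730651220142), array([ 0.45365537, -0.05929343,  2.63062561]))
1557.0 (np.float64(-0.7156440048017824), array([ 0.45374208, -0.05973461,  2.63130887]))
1557.0 (np.float64(-0.7209079370958867), array([ 0.45337056, -0.06036681,  2.63230243]))
```

View pics/w5v.png

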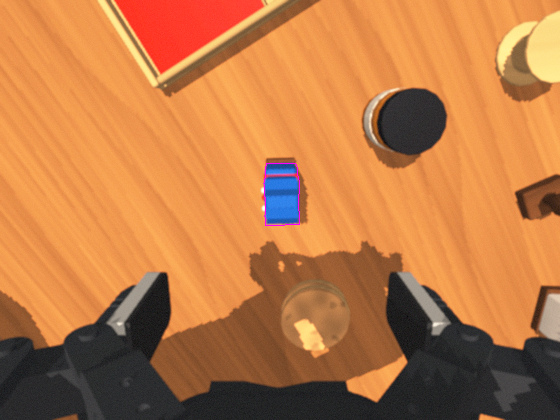

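The blue cat stands at (282,195), in line with the jaws. The black-lidded jar at (410,120) is clear of the fingers.

Call:
send_rows --plan '[[[2,2,20],-0.02,1],[[0,0,35],0,1],[[0,0,35],0,1],[[0,0,28],0,1],[[0,0,15],0,1]]'

```text
time: 7.23
eef_pos: [0.4528, -0.0576, 0.0356]
tcp_rot: [[0.482, 0.876, -0.004], [0.876, -0.482, 0.001], [-0.001, -0.004, -1.0]]
contact_force: [0.8, 1.0, 0.0]
gripper_width: 1.002
```

Call:
send_rows --plan '[[[0,0,0],0,0.7],[[0,0,0],0,0.5],[[0,0,0],0,0.4],[[0,0,0],0,0],[[0,0,0],0,0]]'

```text
time: 7.65
eef_pos: [0.4548, -0.059, 0.04]
tcp_rot: [[0.483, 0.875, 0.002], [0.875, -0.483, -0.0], [0.001, 0.002, -1.0]]
contact_force: [1.6, -0.1, 4.9]
gripper_width: 0.301
```

Call:
send_rows --plan '[[[0,0,0],0,0],[[0,0,0],0,0],[[0,0,0],0,0]]'

```text
time: 7.9
eef_pos: [0.4549, -0.0591, 0.0401]
tcp_rot: [[0.484, 0.875, 0.002], [0.875, -0.484, -0.0], [0.001, 0.002, -1.0]]
contact_force: [-1.1, 2.0, 6.8]
gripper_width: 0.295
```

```bash
python3 - <<'E'
from plan import *
st()
E
```

```text
t 7.9 pos [454.9 -59.1  40.1] psi 1.066 tilt [ 0.002 -0.   ] F [-1.1  2.   6.8] g 0.295
```

```bash
python3 - <<'E'
from plan import *
r,e=go((454.9,-58,95),1.066,0); r2,e2=go((464,230,95),1.571,0,start=e); show(r+r2); print(e2)
E
```

```text
[[[0, 0, -27], -0.0, 0], [[1, -1, -28], -0.0, 0], [[32, -16, 0], -0.06, 0], [[33, -15, 0], -0.07, 0], [[34, -12, 0], -0.06, 0], [[34, -10, 0], -0.06, 0], [[36, -8, 0], -0.07, 0], [[35, -5, 0], -0.06, 0], [[36, -4, 0], -0.06, 0], [[36, -1, 0], -0.07, 0]]
(np.float64(463.679975799956), np.float64(230.09588189918625), np.float64(95.13901571971985), np.float64(1.5758838808153772))
```

Call:
send_rows --plan '[[[0,0,-27],0,0],[[1,-1,-28],0,0],[[32,-16,0],-0.06,0],[[33,-15,0],-0.07,0],[[34,-12,0],-0.06,0]]'

```text
time: 8.32
eef_pos: [0.4574, 0.0514, 0.0951]
tcp_rot: [[0.308, 0.951, 0.002], [0.951, -0.308, 0.0], [0.001, 0.002, -1.0]]
contact_force: [0.8, -0.1, -1.2]
gripper_width: 0.288
```

Call:
send_rows --plan '[[[34,-10,0],-0.06,0],[[36,-8,0],-0.07,0],[[35,-5,0],-0.06,0],[[36,-4,0],-0.06,0],[[36,-1,0],-0.07,0]]'

```text
time: 8.73
eef_pos: [0.4627, 0.2321, 0.0946]
tcp_rot: [[-0.008, 1.0, 0.001], [1.0, 0.008, 0.0], [0.0, 0.001, -1.0]]
contact_force: [1.0, -0.6, -0.7]
gripper_width: 0.294
```

Call:
send_rows --plan '[[[0,0,0],0,0],[[0,0,0],0,0]]'

```text
time: 8.9
eef_pos: [0.4627, 0.2315, 0.0942]
tcp_rot: [[-0.008, 1.0, 0.0], [1.0, 0.008, 0.0], [0.0, 0.0, -1.0]]
contact_force: [-0.5, -0.4, -1.2]
gripper_width: 0.292
```

```bash
python3 - <<'E'
from plan import *
from h import save
st(); save('wrist','pics/w6.png')
E
```

```text
t 8.9 pos [462.7 231.5  94.2] psi 1.579 tilt [0. 0.] F [-0.5 -0.4 -1.2] g 0.292
```

View pics/w6.png

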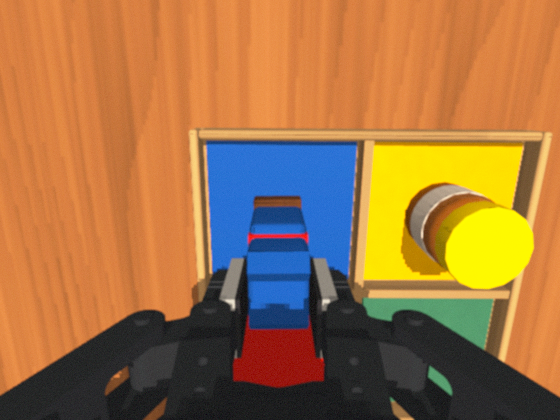

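Call:
send_rows --plan '[[[0,1,25],0,0],[[0,0,13],0,0],[[0,0,5],0,0],[[0,0,2],0,0],[[0,0,0],0,0]]'

```text
time: 9.37
eef_pos: [0.4644, 0.2292, 0.0496]
tcp_rot: [[-0.003, 1.0, 0.0], [1.0, 0.003, -0.0], [-0.0, 0.0, -1.0]]
contact_force: [-0.0, 1.0, -1.1]
gripper_width: 0.291
```

```bash
python3 - <<'E'
from plan import *
st()
E
```

```text
t 9.37 pos [464.4 229.2  49.6] psi 1.574 tilt [ 0. -0.] F [-0.   1.  -1.1] g 0.291
```

Call:
send_rows --plan '[[[0,0,2],0,0],[[0,0,0],0,0]]'

```text
time: 9.53
eef_pos: [0.4652, 0.2296, 0.049]
tcp_rot: [[-0.004, 1.0, 0.003], [1.0, 0.004, 0.001], [0.001, 0.003, -1.0]]
contact_force: [-3.4, -4.2, 16.3]
gripper_width: 0.293
```

Call:
send_rows --plan '[[[0,0,0],0,0.33],[[0,0,0],0,0.38],[[0,0,0],0,0.45],[[0,0,0],0,0.5],[[0,0,0],0,0.5]]'

```text
time: 9.95
eef_pos: [0.464, 0.23, 0.0469]
tcp_rot: [[-0.005, 1.0, -0.0], [1.0, 0.005, 0.0], [0.0, -0.0, -1.0]]
contact_force: [0.3, 0.6, 0.2]
gripper_width: 0.497
```

Call:
send_rows --plan '[[[0,0,-10],0,0.5],[[0,0,-30],0,0.5],[[0,0,-30],0,0.5],[[0,0,-30],0,1],[[0,0,-15],0,1]]'

```text
time: 10.37
eef_pos: [0.4648, 0.2305, 0.1662]
tcp_rot: [[-0.005, 1.0, 0.004], [1.0, 0.005, 0.002], [0.002, 0.004, -1.0]]
contact_force: [-0.6, 0.3, 0.3]
gripper_width: 0.77
```

```bash
python3 - <<'E'
from plan import *
from h import save
st(); save('wrist','pics/w7.png')
r,e=go((440,-60,170),1.5,1); r2,e2=go((383,-313,170),1.70,1,start=e); show(r+r2); print(e2)
E
```

```text
t 10.37 pos [464.8 230.5 166.2] psi 1.576 tilt [0.004 0.002] F [-0.6  0.3  0.3] g 0.77
[[[-32, -3, 0], 0.01, 1], [[-33, -3, 0], 0.01, 1], [[-32, -2, -1], 0.01, 1], [[-32, -2, 0], 0.0, 1], [[-33, -2, 0], 0.01, 1], [[-32, -2, 0], 0.01, 1], [[-32, -1, -1], 0.01, 1], [[-33, -1, 0], 0.01, 1], [[-32, -1, 0], 0.01, 1], [[-32, -5, 0], -0.03, 1], [[-32, -5, 0], -0.02, 1], [[-32, -7, 0], -0.03, 1], [[-32, -7, 0], -0.02, 1], [[-31, -8, 0], -0.03, 1], [[-31, -9, 0], -0.02, 1], [[-31, -9, 0], -0.03, 1], [[-31, -11, 0], -0.02, 1]]
(np.float64(382.6792832800501), np.float64(-312.99678106381236), np.float64(169.87244325434492), np.float64(1.6959311151708638))
```

View pics/w7.png

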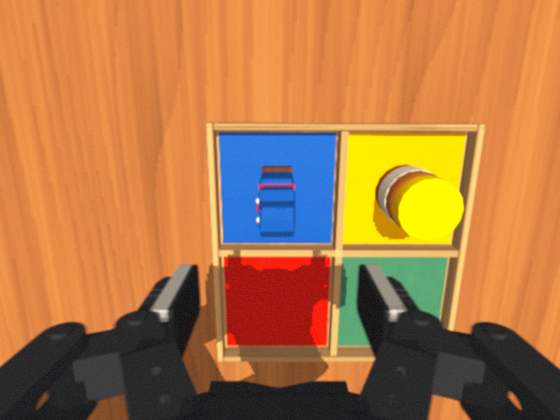

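The cat stands upright in the blue bay at (277,200) and the jar in the yellow bay at (420,205). Next is the mug.

Call:
send_rows --plan '[[[-32,-3,0],0.01,1],[[-33,-3,0],0.01,1],[[-32,-2,-1],0.01,1],[[-32,-2,0],0,1],[[-33,-2,0],0.01,1]]'

```text
time: 10.83
eef_pos: [0.4494, 0.067, 0.1632]
tcp_rot: [[0.034, 0.999, 0.0], [0.999, -0.034, 0.0], [0.0, 0.0, -1.0]]
contact_force: [1.0, 0.6, -0.1]
gripper_width: 1.0
```

Call:
send_rows --plan '[[[-32,-2,0],0.01,1],[[-32,-1,-1],0.01,1],[[-33,-1,0],0.01,1],[[-32,-1,0],0.01,1],[[-32,-5,0],-0.03,1]]'

```text
time: 11.25
eef_pos: [0.4308, -0.0934, 0.1643]
tcp_rot: [[0.046, 0.999, 0.0], [0.999, -0.046, -0.0], [-0.0, 0.0, -1.0]]
contact_force: [-0.4, -0.3, -0.5]
gripper_width: 1.002
```

Call:
send_rows --plan '[[[-32,-5,0],-0.02,1],[[-32,-7,0],-0.03,1],[[-32,-7,0],-0.02,1],[[-31,-8,0],-0.03,1],[[-31,-9,0],-0.02,1]]'

```text
time: 11.67
eef_pos: [0.3947, -0.2515, 0.1642]
tcp_rot: [[-0.076, 0.997, 0.0], [0.997, 0.076, -0.0], [-0.0, 0.0, -1.0]]
contact_force: [-0.5, -0.3, 0.5]
gripper_width: 0.998
```

Call:
send_rows --plan '[[[-31,-9,0],-0.03,1],[[-31,-11,0],-0.02,1],[[0,0,0],0,1],[[0,0,0],0,1]]'

```text
time: 12.0
eef_pos: [0.3805, -0.3146, 0.1638]
tcp_rot: [[-0.122, 0.993, -0.0], [0.993, 0.122, 0.0], [0.0, -0.0, -1.0]]
contact_force: [0.1, 0.5, -0.6]
gripper_width: 0.998
```

```bash
python3 - <<'E'
from plan import *
from h import save
st(); save('wrist','pics/w8.png')
E
python3 - <<'E'
from fit import *
w=cam('pics/w8.npy')
m=mask(w,'green',(150,80,420,330))
b=fit((w,),[m],M['mug'],(.383,-.313),[.13]);print(m.sum(),b)
v=w['color'].copy();cs,_=cv2.findContours((render(w,M['mug'],b[1])>.5).astype(np.uint8),0,2);cv2.drawContours(v,cs,-1,(255,0,255),1);cv2.imwrite('pics/w8v.png',v[...,::-1])
E
```

```text
t 12.0 pos [ 380.5 -314.6  163.8] psi 1.693 tilt [-0.  0.] F [ 0.1  0.5 -0.6] g 0.998
3840.0 (np.float64(-0.9206651139568057), array([ 0.38197838, -0.31134143,  0.21918517]))
```

View pics/w8v.png

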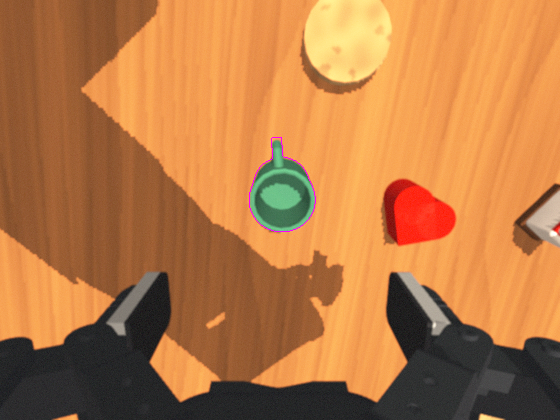

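Call:
send_rows --plan '[[[3,2,20],-0.07,1],[[0,0,35],0,1],[[0,0,35],0,1],[[0,0,26],0,1],[[0,0,10],0,1]]'

```text
time: 12.47
eef_pos: [0.3818, -0.3081, 0.0348]
tcp_rot: [[-0.195, 0.981, -0.003], [0.981, 0.195, 0.003], [0.004, -0.003, -1.0]]
contact_force: [-0.6, 1.0, -0.2]
gripper_width: 0.999
```

Call:
send_rows --plan '[[[0,0,0],0,0.8],[[0,0,0],0,0.7],[[0,0,0],0,0],[[0,0,0],0,0],[[0,0,0],0,0]]'

```text
time: 12.88
eef_pos: [0.3816, -0.3118, 0.0408]
tcp_rot: [[-0.195, 0.981, -0.003], [0.981, 0.195, -0.003], [-0.002, -0.003, -1.0]]
contact_force: [-50.1, -2.4, 71.7]
gripper_width: 0.315
```

Call:
send_rows --plan '[[[0,0,0],0,0],[[0,0,0],0,0]]'

```text
time: 13.05
eef_pos: [0.3806, -0.3135, 0.0435]
tcp_rot: [[-0.195, 0.981, -0.004], [0.981, 0.195, -0.006], [-0.005, -0.005, -1.0]]
contact_force: [-55.6, -1.9, 88.9]
gripper_width: 0.183
```

```bash
python3 - <<'E'
from plan import *
st()
r,e=go((383,-309,130),None,0); r2,e2=go((420,-150,135),1.65,0,start=e);r3,e3=go((574,119,130),1.571,0,start=e2); show(r+r2+r3); print(e3,len(r+r2+r3))
E
```

```text
t 13.05 pos [ 380.6 -313.5   43.5] psi 1.767 tilt [-0.004 -0.006] F [-55.6  -1.9  88.9] g 0.183
[[[1, 1, -29], -0.0, 0], [[2, 1, -29], -0.0, 0], [[1, 1, -29], -0.0, 0], [[30, 14, -1], 0.02, 0], [[30, 12, -1], 0.03, 0], [[30, 12, -1], 0.02, 0], [[31, 12, -1], 0.02, 0], [[31, 11, -1], 0.03, 0], [[28, 19, 1], 0.01, 0], [[29, 19, 0], 0.01, 0], [[29, 19, 1], 0.01, 0], [[29, 18, 0], 0.0, 0], [[29, 19, 1], 0.01, 0], [[29, 18, 1], 0.01, 0], [[30, 18, 0], 0.01, 0], [[29, 17, 1], 0.01, 0], [[30, 18, 0], 0.01, 0]]
(np.float64(574.4046989236168), np.float64(119.13430820879054), np.float64(130.4921866635736), np.float64(1.5667184528568827)) 17
```

The grip reading is wrong: 89 N and the jaws shut to 0.18, so the mug is not between the pads. I'll look before moving.

```bash
python3 - <<'E'
from plan import *
from h import save
save('wrist','pics/w9.png'); save('side','pics/s9.png'); st()
E
python3 -c "
import cv2
a=cv2.imread('pics/w9.png');b=cv2.imread('pics/s9.png')[260:420,140:340];b=cv2.resize(b,(525,420),interpolation=cv2.INTER_CUBIC)
import numpy as np
c=np.hstack([a,b]);cv2.imwrite('pics/w9v.png',cv2.resize(c,(800,310)))"
```

```text
t 13.15 pos [ 380.8 -314.2   44.6] psi 1.766 tilt [-0.002 -0.007] F [-58.5  -1.2 101. ] g 0.135
```

View pics/w9v.png

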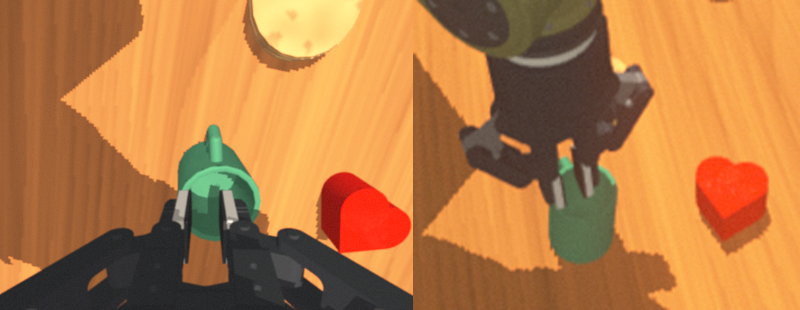

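Call:
send_rows --plan '[[[0,0,-1],0,0.22]]' --grip_force 20

```text
time: 13.23
eef_pos: [0.3818, -0.3135, 0.0443]
tcp_rot: [[-0.193, 0.981, 0.0], [0.981, 0.193, -0.006], [-0.006, -0.001, -1.0]]
contact_force: [-30.5, 0.2, 49.7]
gripper_width: 0.221
```

Call:
send_rows --plan '[[[0,0,-2],0,0.24]]'

```text
time: 13.32
eef_pos: [0.3822, -0.3125, 0.0447]
tcp_rot: [[-0.193, 0.981, 0.001], [0.981, 0.193, -0.004], [-0.004, -0.0, -1.0]]
contact_force: [-14.2, -0.8, 22.2]
gripper_width: 0.243
```

Call:
send_rows --plan '[[[0,0,-2],0,0.27],[[0,0,-3],0,0.28]]'

```text
time: 13.48
eef_pos: [0.383, -0.3109, 0.0472]
tcp_rot: [[-0.193, 0.981, 0.001], [0.981, 0.193, -0.001], [-0.002, 0.001, -1.0]]
contact_force: [0.2, 0.4, -1.5]
gripper_width: 0.281
```

```bash
python3 - <<'E'
from plan import *
from h import save
save('wrist','pics/w10.png'); save('side','pics/s10.png'); st()
import cv2,numpy as np
a=cv2.imread('pics/w10.png')[100:420,140:460];b=cv2.imread('pics/s10.png')[270:410,170:310]
cv2.imwrite('pics/w10v.png',np.hstack([cv2.resize(a,(400,400)),cv2.resize(b,(400,400),interpolation=cv2.INTER_CUBIC)]))
E
```

```text
t 13.58 pos [ 383.1 -310.7   46.8] psi 1.766 tilt [ 0.001 -0.001] F [ 0.4 -0.4 -0.3] g 0.28
```

View pics/w10v.png

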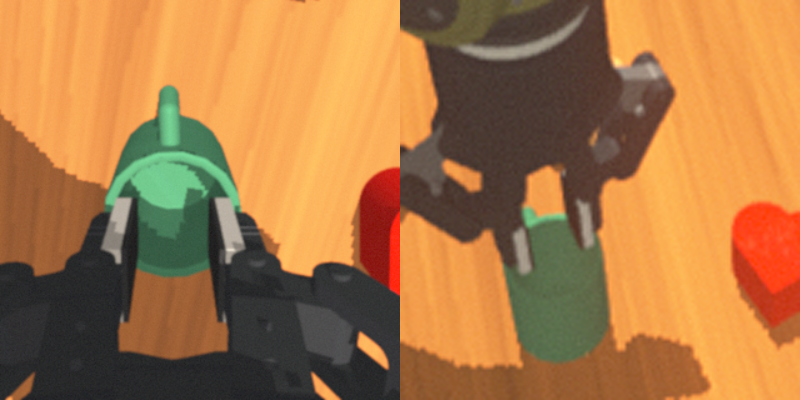

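```bash
python3 - <<'E'
from fit import *
w=cam('pics/w10.npy');s=cam('pics/s10.npy')
print('handle tip',ray(w,(274,170),.051))
for p in((.382,-.3115,.2),(.382,-.325,.2),(.39,-.311,.2)):
  print(p,proj(w,[(p[0],p[1],.058)]))
def ov(p,fn):
  o=[]
  for c,(x,y,sz) in((w,(140,100,320)),(s,(170,270,140))):
    v=c['color'].copy();k=cv2.resize(v[y:y+sz,x:x+sz],(400,400),interpolation=cv2.INTER_CUBIC)
    R=np.array([[np.cos(p[2]),-np.sin(p[2]),0],[np.sin(p[2]),np.cos(p[2]),0],[0,0,1]])
    a=np.linspace(0,2*np.pi,60)
    for r,z in((25,58),(21,58),(25,0)):
      q=proj(c,np.c_[p[0]+r/1000*np.cos(a),p[1]+r/1000*np.sin(a),np.full(60,z/1000)])
      cv2.polylines(k,[((q-[x,y])*400/sz).astype(int).reshape(-1,1,2)],True,(255,0,255),1)
    o.append(k)
  cv2.imwrite(fn,np.hstack(o)[...,::-1])
ov((.382,-.3115,.2),'pics/w10o.png')
E
```

```text
handle tip [ 0.37193966 -0.26804441  0.051     ]
(0.382, -0.3115, 0.2) [[277.50181631 272.64000633]]
(0.382, -0.325, 0.2) [[271.75115116 299.40587883]]
(0.39, -0.311, 0.2) [[295.42567067 274.80314606]]
```

View pics/w10o.png

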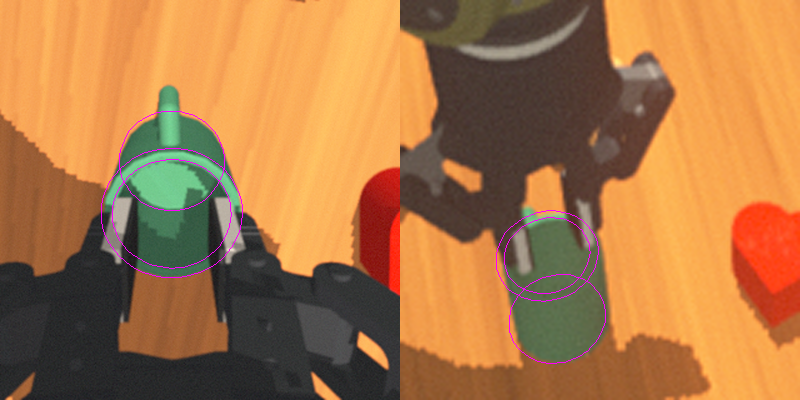

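The wrist and side overlays show the mug still standing at (382,-311.5). The pads went through the thin wall as they closed and are now inside it, with no contact force. I'll lift straight out and retry with a gentle, position-limited close at 20 N.

Call:
send_rows --plan '[[[0,0,-10],0,0.28],[[0,0,-15],0,0.28],[[0,0,-15],0,0.28],[[0,0,-15],0,0.28]]'

```text
time: 13.92
eef_pos: [0.3828, -0.3103, 0.102]
tcp_rot: [[-0.194, 0.981, -0.0], [0.981, 0.194, 0.0], [0.0, -0.0, -1.0]]
contact_force: [0.1, -0.8, 0.7]
gripper_width: 0.278
```

Call:
send_rows --plan '[[[0,0,-30],0,0.5],[[0,0,-32],0,1],[[0,0,0],0,1],[[0,0,0],0,1]]'

```text
time: 14.25
eef_pos: [0.3833, -0.3108, 0.1648]
tcp_rot: [[-0.194, 0.981, 0.003], [0.981, 0.194, -0.002], [-0.003, 0.002, -1.0]]
contact_force: [-0.5, -0.1, 0.0]
gripper_width: 0.834
```

```bash
python3 - <<'E'
from plan import *
from h import save
st(); save('wrist','pics/w11.png')
E
python3 - <<'E'
from fit import *
w=cam('pics/w11.npy')
m=mask(w,'green',(150,80,420,330))
b=fit((w,),[m],M['mug'],(.383,-.313),[.13,.25]);print(m.sum(),b)
v=w['color'].copy();cs,_=cv2.findContours((render(w,M['mug'],b[1])>.5).astype(np.uint8),0,2);cv2.drawContours(v,cs,-1,(255,0,255),1);cv2.imwrite('pics/w11v.png',v[...,::-1])
E
```

```text
t 14.25 pos [ 383.3 -310.8  164.8] psi 1.766 tilt [ 0.003 -0.002] F [-0.5 -0.1  0. ] g 0.834
3822.0 (np.float64(-0.9202525239172555), array([ 0.3819037 , -0.3113752 ,  0.23521932]))
```

View pics/w11v.png

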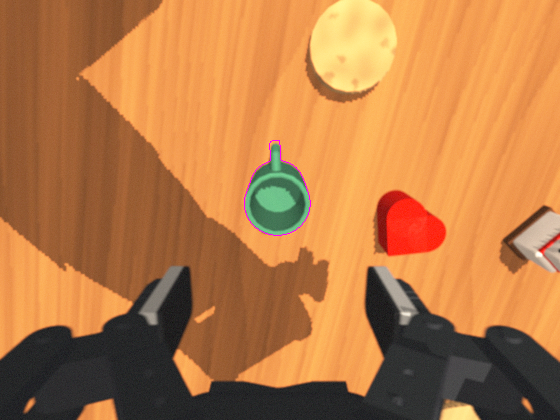

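Call:
send_rows --plan '[[[0,-1,20],-0.03,1],[[0,0,35],0,1],[[0,0,35],0,1],[[0,0,28],0,1],[[0,0,15],0,1]]' --grip_force 20

```text
time: 14.72
eef_pos: [0.38, -0.3089, 0.0257]
tcp_rot: [[-0.223, 0.975, -0.004], [0.975, 0.223, 0.004], [0.005, -0.003, -1.0]]
contact_force: [0.4, -0.1, 0.7]
gripper_width: 0.999
```

Call:
send_rows --plan '[[[0,0,0],0,0.8],[[0,0,0],0,0.7],[[0,0,0],0,0.65],[[0,0,0],0,0.62],[[0,0,0],0,0.6]]'

```text
time: 15.13
eef_pos: [0.3822, -0.311, 0.0309]
tcp_rot: [[-0.223, 0.975, 0.001], [0.975, 0.223, -0.001], [-0.001, 0.001, -1.0]]
contact_force: [-0.1, 0.9, -0.5]
gripper_width: 0.598
```

Call:
send_rows --plan '[[[0,0,0],0,0.58]]'

```text
time: 15.22
eef_pos: [0.3822, -0.3109, 0.0307]
tcp_rot: [[-0.223, 0.975, 0.001], [0.975, 0.223, -0.001], [-0.001, 0.001, -1.0]]
contact_force: [1.1, 0.0, 1.3]
gripper_width: 0.576
```

Call:
send_rows --plan '[[[0,0,0],0,0.56]]'

```text
time: 15.3
eef_pos: [0.3822, -0.311, 0.0308]
tcp_rot: [[-0.223, 0.975, 0.001], [0.975, 0.223, -0.001], [-0.002, 0.001, -1.0]]
contact_force: [1.4, 0.4, 6.5]
gripper_width: 0.566
```

Call:
send_rows --plan '[[[0,0,0],0,0.54]]'

```text
time: 15.38
eef_pos: [0.3822, -0.311, 0.0308]
tcp_rot: [[-0.223, 0.975, 0.001], [0.975, 0.223, -0.001], [-0.001, 0.001, -1.0]]
contact_force: [0.8, 1.1, 6.5]
gripper_width: 0.563
```

Call:
send_rows --plan '[[[0,0,0],0,0.52],[[0,0,0],0,0.52]]'

```text
time: 15.55
eef_pos: [0.3822, -0.311, 0.0308]
tcp_rot: [[-0.223, 0.975, 0.001], [0.975, 0.223, -0.001], [-0.001, 0.001, -1.0]]
contact_force: [0.5, 1.3, 6.7]
gripper_width: 0.561
```

Call:
send_rows --plan '[[[0,0,-5],0,0.52],[[0,0,-10],0,0.52],[[0,0,-15],0,0.52],[[0,0,0],0,0.52]]'

```text
time: 15.88
eef_pos: [0.3826, -0.3115, 0.0627]
tcp_rot: [[-0.223, 0.975, 0.003], [0.975, 0.223, -0.003], [-0.003, 0.002, -1.0]]
contact_force: [1.5, -0.2, -1.0]
gripper_width: 0.566
```

```bash
python3 - <<'E'
from plan import *
from h import save
st(); save('wrist','pics/w12.png')
r,e=go((383,-311,125),None,.5); r2,e2=go((420,-150,130),1.65,.5,start=e);r3,e3=go((574,120,125),1.571,.5,start=e2); show(r+r2+r3); print(e3,len(r+r2+r3))
E
```

```text
t 15.88 pos [ 382.6 -311.5   62.7] psi 1.796 tilt [ 0.003 -0.003] F [ 1.5 -0.2 -1. ] g 0.566
[[[0, 0, -32], -0.0, 0.5], [[0, 1, -32], -0.0, 0.5], [[30, 14, -1], 0.03, 0.5], [[30, 14, -1], 0.03, 0.5], [[30, 12, -1], 0.03, 0.5], [[31, 12, -1], 0.03, 0.5], [[32, 11, -1], 0.03, 0.5], [[29, 19, 1], 0.01, 0.5], [[28, 19, 0], 0.01, 0.5], [[29, 19, 1], 0.0, 0.5], [[29, 19, 0], 0.01, 0.5], [[29, 18, 1], 0.01, 0.5], [[30, 18, 1], 0.01, 0.5], [[29, 18, 0], 0.01, 0.5], [[30, 17, 1], 0.01, 0.5], [[30, 18, 0], 0.0, 0.5]]
(np.float64(574.3264613010128), np.float64(120.12199266871757), np.float64(125.36647117024535), np.float64(1.575776203086106)) 16
```

View pics/w12.png

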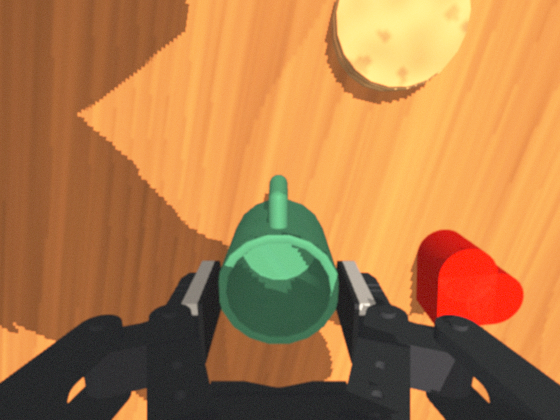

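The mug is now held properly between the pads, so I'll carry it to the green bay.

Call:
send_rows --plan '[[[0,0,-30],0,0.52],[[0,1,-32],0,0.52],[[30,14,-1],0.03,0.52],[[30,14,-1],0.03,0.52],[[30,12,-1],0.03,0.52]]'

```text
time: 16.35
eef_pos: [0.4043, -0.2132, 0.1248]
tcp_rot: [[-0.132, 0.991, 0.0], [0.991, 0.132, -0.0], [-0.0, 0.0, -1.0]]
contact_force: [0.8, -0.1, -1.4]
gripper_width: 0.562
```

Call:
send_rows --plan '[[[31,12,-1],0.03,0.52],[[32,11,-1],0.03,0.52],[[29,19,1],0.01,0.52],[[28,19,0],0.01,0.52],[[29,19,1],0,0.52]]'

```text
time: 16.77
eef_pos: [0.4714, -0.0579, 0.1247]
tcp_rot: [[-0.054, 0.999, -0.0], [0.999, 0.054, -0.0], [-0.0, -0.0, -1.0]]
contact_force: [0.1, -1.4, -0.6]
gripper_width: 0.561
```

Call:
send_rows --plan '[[[29,19,0],0.01,0.52],[[29,18,1],0.01,0.52],[[30,18,1],0.01,0.52],[[29,18,0],0.01,0.52],[[30,17,1],0.01,0.52]]'

```text
time: 17.18
eef_pos: [0.5563, 0.0922, 0.1213]
tcp_rot: [[-0.005, 1.0, -0.001], [1.0, 0.005, -0.0], [-0.0, -0.001, -1.0]]
contact_force: [0.1, -1.0, -0.9]
gripper_width: 0.563
```

Call:
send_rows --plan '[[[30,18,0],0,0.52],[[0,0,0],0,0.52],[[0,0,0],0,0.52]]'

```text
time: 17.43
eef_pos: [0.5736, 0.1219, 0.1207]
tcp_rot: [[-0.007, 1.0, -0.002], [1.0, 0.007, -0.0], [-0.0, -0.002, -1.0]]
contact_force: [-0.7, -0.3, -1.6]
gripper_width: 0.56
```

```bash
python3 - <<'E'
from plan import *
from h import save
st(); save('wrist','pics/w13.png')
E
```

```text
t 17.43 pos [573.6 121.9 120.7] psi 1.578 tilt [-0.002 -0.   ] F [-0.7 -0.3 -1.6] g 0.56
```

View pics/w13.png

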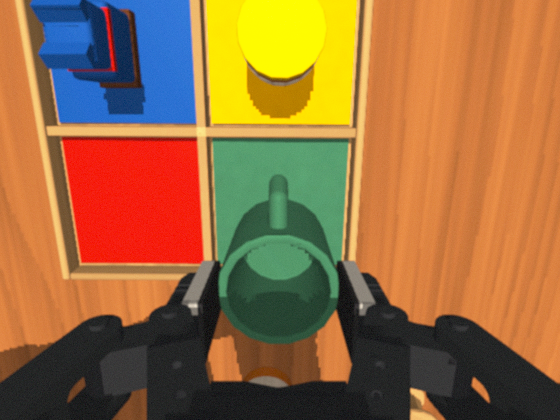

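Call:
send_rows --plan '[[[-2,0,25],0,0.52],[[0,0,25],0,0.52],[[0,0,18],0,0.52],[[0,0,8],0,0.52],[[0,0,2],0,0.52]]'

```text
time: 17.9
eef_pos: [0.5728, 0.1176, 0.0425]
tcp_rot: [[-0.004, 1.0, -0.003], [1.0, 0.004, -0.0], [-0.0, -0.003, -1.0]]
contact_force: [-0.3, 0.5, -1.1]
gripper_width: 0.562
```

Call:
send_rows --plan '[[[0,0,2],0,0.52],[[0,0,0],0,0.52]]'

```text
time: 18.07
eef_pos: [0.5742, 0.1184, 0.0428]
tcp_rot: [[-0.005, 1.0, 0.001], [1.0, 0.005, 0.0], [0.0, 0.001, -1.0]]
contact_force: [0.3, -0.3, -0.8]
gripper_width: 0.567
```

Call:
send_rows --plan '[[[1,0,2],0,0.52],[[0,0,0],0,0.52]]'

```text
time: 18.23
eef_pos: [0.574, 0.1198, 0.0405]
tcp_rot: [[-0.005, 1.0, 0.001], [1.0, 0.005, 0.0], [0.0, 0.001, -1.0]]
contact_force: [-0.3, 0.2, -1.0]
gripper_width: 0.561
```

Call:
send_rows --plan '[[[0,0,1],0,0.52],[[0,0,0],0,0.52]]'

```text
time: 18.4
eef_pos: [0.5742, 0.1199, 0.0399]
tcp_rot: [[-0.005, 1.0, 0.001], [1.0, 0.005, 0.0], [0.0, 0.001, -1.0]]
contact_force: [-1.5, -0.2, 4.7]
gripper_width: 0.558
```

Contact at 4.7 N, so I'm releasing gently. The handle side is clear and the opening stays small.

Call:
send_rows --plan '[[[0,0,0],0,0.6],[[0,0,0],0,0.66],[[0,0,0],0,0.72],[[0,0,0],0,0.74],[[0,0,-10],0,0.74]]'

```text
time: 18.82
eef_pos: [0.5728, 0.1195, 0.0475]
tcp_rot: [[-0.005, 1.0, -0.003], [1.0, 0.005, -0.0], [-0.0, -0.003, -1.0]]
contact_force: [-0.4, 0.6, -0.2]
gripper_width: 0.738
```

Call:
send_rows --plan '[[[0,0,-25],0,0.74],[[0,0,-35],0,0.74],[[0,0,-35],0,1],[[0,0,-20],0,1],[[0,0,0],0,1]]'

```text
time: 19.23
eef_pos: [0.5755, 0.12, 0.1698]
tcp_rot: [[-0.005, 1.0, 0.008], [1.0, 0.005, 0.001], [0.001, 0.008, -1.0]]
contact_force: [0.9, 0.4, 0.6]
gripper_width: 0.999
```

```bash
python3 - <<'E'
from plan import *
from h import save
st(); save('wrist','pics/w14.png')
r,e=go((500,-200,165),1.3,1);r2,e2=go((501.4,-314,165),1.09,1,start=e); show(r+r2); print(e2,len(r+r2))
E
```

```text
t 19.23 pos [575.5 120.  169.8] psi 1.576 tilt [0.008 0.001] F [0.9 0.4 0.6] g 0.999
[[[-32, -8, 0], 0.03, 1], [[-32, -6, 0], 0.03, 1], [[-32, -6, 1], 0.02, 1], [[-33, -5, 0], 0.03, 1], [[-32, -4, 0], 0.03, 1], [[-33, -3, 0], 0.03, 1], [[-33, -2, 0], 0.02, 1], [[-33, -2, 1], 0.03, 1], [[-33, 0, 0], 0.03, 1], [[-32, 0, 0], 0.03, 1], [[-27, 8, 0], 0.05, 1], [[-27, 10, 0], 0.05, 1], [[-27, 11, 0], 0.05, 1], [[-26, 12, 0], 0.06, 1]]
(np.float64(501.64631453511976), np.float64(-314.20277401625185), np.float64(164.97243775279503), np.float64(1.0858456247752701)) 14
```

View pics/w14.png

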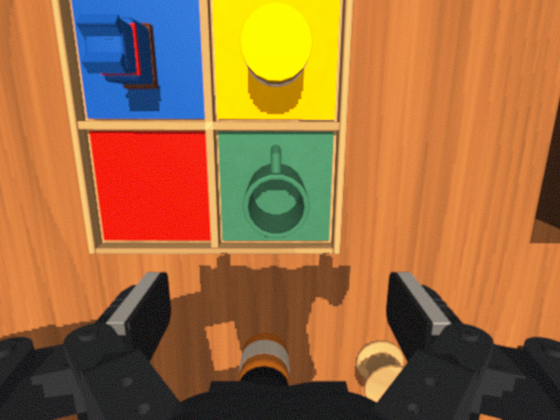

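The mug stands upright in the green bay at (277,200). On to the heart.

Call:
send_rows --plan '[[[-32,-8,0],0.03,1],[[-32,-6,0],0.03,1],[[-32,-6,1],0.02,1],[[-33,-5,0],0.03,1],[[-32,-4,0],0.03,1]]'

```text
time: 19.7
eef_pos: [0.5355, -0.0412, 0.1621]
tcp_rot: [[0.136, 0.991, -0.002], [0.991, -0.136, 0.0], [-0.0, -0.002, -1.0]]
contact_force: [1.2, -0.2, 1.2]
gripper_width: 1.001
```

Call:
send_rows --plan '[[[-33,-3,0],0.03,1],[[-33,-2,0],0.02,1],[[-33,-2,1],0.03,1],[[-33,0,0],0.03,1],[[-32,0,0],0.03,1]]'

```text
time: 20.12
eef_pos: [0.4979, -0.2011, 0.1611]
tcp_rot: [[0.273, 0.962, -0.001], [0.962, -0.273, 0.001], [0.0, -0.001, -1.0]]
contact_force: [1.1, -0.8, -0.6]
gripper_width: 1.002
```

Call:
send_rows --plan '[[[-27,8,0],0.05,1],[[-27,10,0],0.05,1],[[-27,11,0],0.05,1],[[-26,12,0],0.06,1],[[0,0,0],0,1]]'

```text
time: 20.53
eef_pos: [0.4997, -0.3182, 0.1607]
tcp_rot: [[0.472, 0.881, -0.001], [0.881, -0.472, 0.0], [-0.0, -0.001, -1.0]]
contact_force: [-1.3, 0.7, -0.1]
gripper_width: 1.0
```

Call:
send_rows --plan '[[[0,0,0],0,1],[[0,0,0],0,1]]'

```text
time: 20.7
eef_pos: [0.5004, -0.3138, 0.1611]
tcp_rot: [[0.466, 0.885, -0.001], [0.885, -0.466, 0.001], [0.0, -0.002, -1.0]]
contact_force: [-0.1, 0.0, -0.9]
gripper_width: 0.999
```

```bash
python3 - <<'E'
from plan import *
from h import save
st(); save('wrist','pics/w15.png')
E
python3 - <<'E'
from fit import *
w=cam('pics/w15.npy')
m=mask(w,'red',(180,100,380,280))
b=fit((w,),[m],M['heart'],(.499,-.319),[-.48]);print(m.sum(),b)
y=b[1][2];print('grip pt',b[1][:2]+.0056*np.array([-np.sin(y),np.cos(y)]))
v=w['color'].copy();cs,_=cv2.findContours((render(w,M['heart'],b[1])>.5).astype(np.uint8),0,2);cv2.drawContours(v,cs,-1,(255,0,255),1);cv2.imwrite('pics/w15v.png',v[...,::-1])
E
```

```text
t 20.7 pos [ 500.4 -313.8  161.1] psi 1.086 tilt [-0.001  0.001] F [-0.1  0.  -0.9] g 0.999
3179.0 (np.float64(-0.9667811417094356), array([ 0.49937581, -0.31953818, -0.46017249]))
grip pt [ 0.50186278 -0.31452072]
```

View pics/w15v.png

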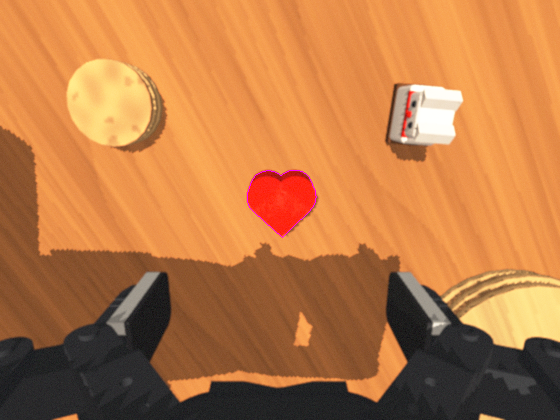

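```bash
python3 - <<'E'
from fit import *
w=cam('pics/w15.npy')
for u in((441,303),(460,285),(500,272)):
  for z in(0.0,.035):
    p=ray(w,u,z); d=(p-[.5018,-.3145,0])[:2]; print(u,z,p.round(3), 'along jaw',(d@[.885,-.466]).round(3),'along x',(d@[.466,.885]).round(3))
E
```

```text
(441, 303) 0.0 [ 0.587 -0.489  0.   ] along jaw 0.157 along x -0.115
(441, 303) 0.035 [ 0.581 -0.464  0.035] along jaw 0.14 along x -0.095
(460, 285) 0.0 [ 0.61 -0.48  0.  ] along jaw 0.173 along x -0.096
(460, 285) 0.035 [ 0.602 -0.455  0.035] along jaw 0.154 along x -0.077
(500, 272) 0.0 [ 0.649 -0.484 -0.   ] along jaw 0.209 along x -0.082
(500, 272) 0.035 [ 0.636 -0.459  0.035] along jaw 0.186 along x -0.065
```

The plate stack is at least 140 mm away, so it's clear. I'm descending on the heart.

Call:
send_rows --plan '[[[0,2,30],-0.02,1],[[0,0,36],0,1],[[0,0,35],0,1],[[0,0,26],0,1],[[0,0,14],0,1]]' --grip_force 25

```text
time: 21.17
eef_pos: [0.5014, -0.3131, 0.0174]
tcp_rot: [[0.447, 0.895, -0.004], [0.895, -0.447, 0.003], [0.001, -0.004, -1.0]]
contact_force: [-0.2, 0.3, -0.0]
gripper_width: 0.999
```

Call:
send_rows --plan '[[[0,0,0],0,0.85],[[0,0,0],0,0.75],[[0,0,0],0,0.68],[[0,0,0],0,0.64],[[0,0,0],0,0.6]]'

```text
time: 21.58
eef_pos: [0.503, -0.3155, 0.0222]
tcp_rot: [[0.448, 0.894, 0.002], [0.894, -0.448, -0.001], [-0.0, 0.002, -1.0]]
contact_force: [-0.2, 0.1, 0.8]
gripper_width: 0.599
```

Call:
send_rows --plan '[[[0,0,0],0,0.55],[[0,0,0],0,0.5]]'

```text
time: 21.75
eef_pos: [0.5027, -0.3154, 0.0214]
tcp_rot: [[0.448, 0.894, 0.001], [0.894, -0.448, -0.0], [-0.0, 0.001, -1.0]]
contact_force: [-0.1, -0.7, -0.3]
gripper_width: 0.501
```

```bash
python3 - <<'E'
from plan import *
from h import save
save('wrist','pics/w16.png'); save('side','pics/s16.png'); st()
import cv2,numpy as np
a=cv2.imread('pics/w16.png')[100:420,120:440];b=cv2.imread('pics/s16.png')[290:420,240:370]
cv2.imwrite('pics/w16v.png',np.hstack([cv2.resize(a,(400,400)),cv2.resize(b,(400,400),interpolation=cv2.INTER_CUBIC)]))
E
```

```text
t 21.85 pos [ 502.5 -315.4   21.1] psi 1.106 tilt [ 0. -0.] F [-0.1  0.2  0. ] g 0.5
```

View pics/w16v.png

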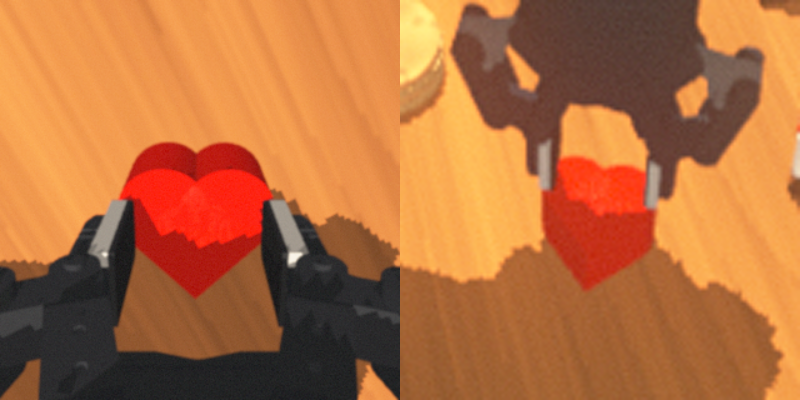

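The pads look level with the heart's sides, but I see no resistance at 0.50. I'll close a little further while watching the force and width.

Call:
send_rows --plan '[[[0,0,0],0,0.46]]'

```text
time: 21.93
eef_pos: [0.5025, -0.3153, 0.021]
tcp_rot: [[0.448, 0.894, 0.0], [0.894, -0.448, -0.0], [-0.0, 0.0, -1.0]]
contact_force: [0.5, 0.0, -0.1]
gripper_width: 0.459
```

```bash
python3 - <<'E'
from plan import *
from h import save
st()
save('wrist','pics/w17.png');
import cv2,numpy as np
a=cv2.imread('pics/w17.png')[140:420,120:440]
cv2.imwrite('pics/w17v.png',cv2.resize(a,(686,600),interpolation=cv2.INTER_CUBIC))
E
```

```text
t 21.93 pos [ 502.5 -315.3   21. ] psi 1.106 tilt [ 0. -0.] F [ 0.5  0.  -0.1] g 0.459
```

View pics/w17v.png

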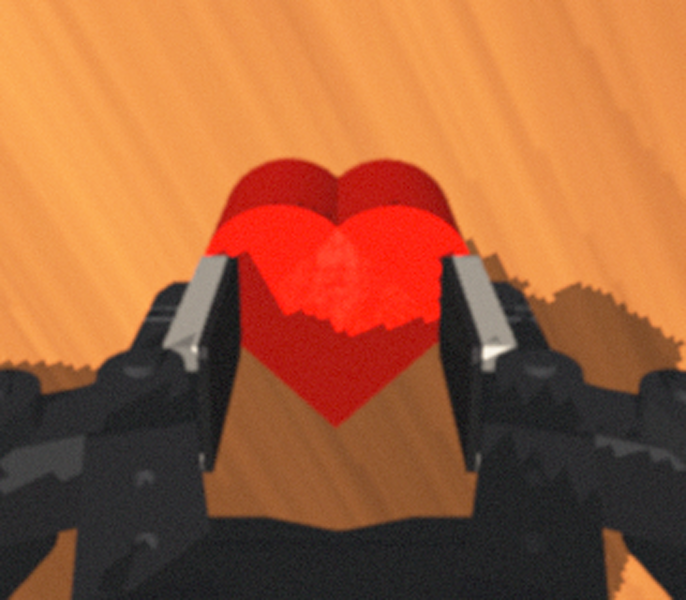

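The pads show no resistance because they're above the heart. Working back from the pad pixels in the wrist view, the tips stand about 17 mm behind the TCP when partly closed, and about 30 mm behind when open. That also explains the first mug attempt, where the pads pressed on the rim. I'll reopen, go lower and close again.

Call:
send_rows --plan '[[[0,0,0],0,0.95],[[0,0,0],0,0.95],[[0,0,0],0,0.95],[[0,0,6],0,0.95],[[0,0,6],0,0.95]]'

```text
time: 22.4
eef_pos: [0.5026, -0.3154, 0.0086]
tcp_rot: [[0.448, 0.894, 0.0], [0.894, -0.448, -0.0], [-0.0, 0.001, -1.0]]
contact_force: [0.5, -0.1, -0.3]
gripper_width: 0.947
```

Call:
send_rows --plan '[[[0,0,6],0,0.95],[[0,0,5],0,0.9],[[0,0,0],0,0.85],[[0,0,0],0,0.8]]'

```text
time: 22.73
eef_pos: [0.5023, -0.3152, -0.0026]
tcp_rot: [[0.448, 0.894, -0.001], [0.894, -0.448, 0.001], [0.0, -0.001, -1.0]]
contact_force: [-0.8, 0.5, 1.0]
gripper_width: 0.801
```

Call:
send_rows --plan '[[[0,0,0],0,0.72],[[0,0,0],0,0.68],[[0,0,0],0,0.64],[[0,0,0],0,0.6]]'

```text
time: 23.07
eef_pos: [0.5027, -0.3154, -0.0016]
tcp_rot: [[0.448, 0.894, 0.001], [0.894, -0.448, -0.0], [-0.0, 0.001, -1.0]]
contact_force: [-2.0, 1.0, 5.5]
gripper_width: 0.644
```

Resistance at 0.644, which fits the 56 mm width. I'm lifting a little and checking.

Call:
send_rows --plan '[[[0,0,0],0,0.55],[[0,0,0],0,0.55],[[0,0,-8],0,0.55],[[0,0,-15],0,0.55],[[0,0,-15],0,0.55]]'

```text
time: 23.48
eef_pos: [0.5022, -0.3151, 0.0363]
tcp_rot: [[0.448, 0.894, -0.001], [0.894, -0.448, 0.001], [0.0, -0.001, -1.0]]
contact_force: [0.5, 0.1, -0.6]
gripper_width: 0.644
```

```bash
python3 - <<'E'
from plan import *
from h import save
st(); save('wrist','pics/w18.png')
r,e=go((502,-312,85),None,.55); r2,e2=go((452,-60,85),.95,.55,start=e);r3,e3=go((464,115,85),.785,.55,start=e2); show(r+r2+r3); print(e3,len(r+r2+r3))
E
```

```text
t 23.48 pos [ 502.2 -315.1   36.3] psi 1.106 tilt [-0.001  0.001] F [ 0.5  0.1 -0.6] g 0.644
[[[1, -2, -23], -0.0, 0.55], [[2, -1, -22], -0.0, 0.55], [[25, -20, 0], 0.02, 0.55], [[25, -20, 0], 0.02, 0.55], [[25, -21, 0], 0.02, 0.55], [[24, -21, 0], 0.02, 0.55], [[24, -22, 0], 0.02, 0.55], [[23, -22, 0], 0.02, 0.55], [[23, -22, 0], 0.02, 0.55], [[22, -24, 0], 0.02, 0.55], [[30, -18, 0], 0.03, 0.55], [[29, -20, 0], 0.03, 0.55], [[29, -20, 0], 0.04, 0.55], [[27, -21, 0], 0.03, 0.55], [[28, -22, 0], 0.03, 0.55]]
(np.float64(464.55707271598095), np.float64(115.0302667104175), np.float64(84.76453948593503), np.float64(0.7858958820078705)) 15
```

View pics/w18.png

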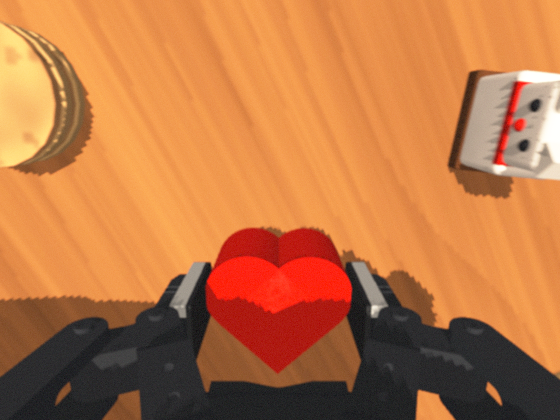

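The heart is held level across its lobes, so I'll carry it to the red bay. The jaws will run diagonally to keep the knuckles clear of the mug and cat.

Call:
send_rows --plan '[[[1,-2,-23],0,0.55],[[2,-1,-22],0,0.55],[[25,-20,0],0.02,0.55],[[25,-20,0],0.02,0.55],[[25,-21,0],0.02,0.55]]'

```text
time: 23.95
eef_pos: [0.4817, -0.2156, 0.0811]
tcp_rot: [[0.503, 0.864, 0.001], [0.864, -0.503, -0.0], [0.0, 0.001, -1.0]]
contact_force: [1.0, -0.3, -0.3]
gripper_width: 0.64
```

Call:
send_rows --plan '[[[24,-21,0],0.02,0.55],[[24,-22,0],0.02,0.55],[[23,-22,0],0.02,0.55],[[23,-22,0],0.02,0.55],[[22,-24,0],0.02,0.55]]'

```text
time: 24.37
eef_pos: [0.4502, -0.0576, 0.0811]
tcp_rot: [[0.586, 0.81, 0.001], [0.81, -0.586, -0.0], [0.0, 0.001, -1.0]]
contact_force: [-0.5, 0.1, 0.2]
gripper_width: 0.64
```

Call:
send_rows --plan '[[[30,-18,0],0.03,0.55],[[29,-20,0],0.03,0.55],[[29,-20,0],0.04,0.55],[[27,-21,0],0.03,0.55],[[28,-22,0],0.03,0.55]]'

```text
time: 24.78
eef_pos: [0.4632, 0.1175, 0.0811]
tcp_rot: [[0.708, 0.706, 0.001], [0.706, -0.708, 0.0], [0.0, 0.0, -1.0]]
contact_force: [0.9, -0.1, -0.3]
gripper_width: 0.637
```

Call:
send_rows --plan '[[[0,0,0],0,0.55],[[0,0,0],0,0.55]]'

```text
time: 24.95
eef_pos: [0.4633, 0.1171, 0.0809]
tcp_rot: [[0.705, 0.71, 0.0], [0.71, -0.705, 0.0], [0.0, 0.0, -1.0]]
contact_force: [-0.4, -0.8, -0.3]
gripper_width: 0.64
```

```bash
python3 - <<'E'
from plan import *
from h import save
st(); save('wrist','pics/w19.png')
r,e=go((467.5,123.5,40),.785,.55); show(r)
E
```

```text
t 24.95 pos [463.3 117.1  80.9] psi 0.789 tilt [0. 0.] F [-0.4 -0.8 -0.3] g 0.64
[[[4, -1, 20], 0.0, 0.55], [[4, -1, 21], 0.0, 0.55]]
```

View pics/w19.png

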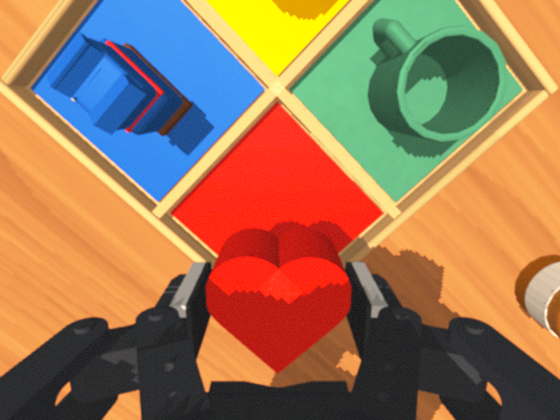

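Call:
send_rows --plan '[[[4,-1,20],0,0.55],[[3,-1,21],0,0.55],[[0,0,18],0,0.55],[[0,0,9],0,0.55],[[0,0,2],0,0.55]]'

```text
time: 25.42
eef_pos: [0.4663, 0.121, 0.0096]
tcp_rot: [[0.708, 0.707, -0.003], [0.707, -0.708, -0.001], [-0.002, -0.001, -1.0]]
contact_force: [-0.1, -0.3, -0.2]
gripper_width: 0.644
```

Call:
send_rows --plan '[[[0,0,1],0,0.55],[[0,0,0],0,0.55]]'

```text
time: 25.58
eef_pos: [0.4675, 0.1218, 0.0106]
tcp_rot: [[0.707, 0.707, 0.001], [0.707, -0.707, 0.0], [0.001, 0.001, -1.0]]
contact_force: [0.7, -0.2, -0.6]
gripper_width: 0.639
```

Call:
send_rows --plan '[[[1,0,2],0,0.55],[[0,0,0],0,0.55]]'

```text
time: 25.75
eef_pos: [0.4682, 0.1229, 0.0084]
tcp_rot: [[0.707, 0.707, 0.001], [0.707, -0.707, 0.0], [0.001, 0.001, -1.0]]
contact_force: [-0.7, -0.7, -0.3]
gripper_width: 0.644
```

Call:
send_rows --plan '[[[0,0,1],0,0.55],[[0,0,0],0,0.55]]'

```text
time: 25.92
eef_pos: [0.4681, 0.123, 0.0074]
tcp_rot: [[0.707, 0.708, 0.001], [0.708, -0.707, 0.0], [0.001, 0.001, -1.0]]
contact_force: [-0.2, -0.2, 3.3]
gripper_width: 0.639
```

Call:
send_rows --plan '[[[0,0,0],0,0.67],[[0,0,0],0,0.72],[[0,0,0],0,0.78],[[0,0,0],0,0.82],[[0,0,-8],0,0.82]]'

```text
time: 26.33
eef_pos: [0.467, 0.1227, 0.014]
tcp_rot: [[0.707, 0.707, -0.002], [0.707, -0.707, -0.0], [-0.002, -0.001, -1.0]]
contact_force: [0.2, -0.6, 0.1]
gripper_width: 0.817
```

Call:
send_rows --plan '[[[0,0,-25],0,0.82],[[0,0,-35],0,0.82],[[0,0,-35],0,0.9],[[0,0,-35],0,1],[[0,0,-30],0,1]]'

```text
time: 26.75
eef_pos: [0.4676, 0.1229, 0.178]
tcp_rot: [[0.707, 0.707, 0.002], [0.707, -0.707, 0.0], [0.001, 0.001, -1.0]]
contact_force: [0.1, 0.2, -0.1]
gripper_width: 0.999
```

Call:
send_rows --plan '[[[-25,-25,-20],0,1],[[-25,-25,-10],0,1],[[-25,-25,0],0,1],[[0,0,0],0,1],[[0,0,0],0,1]]'

```text
time: 27.17
eef_pos: [0.3609, 0.1229, 0.206]
tcp_rot: [[0.706, 0.708, 0.002], [0.708, -0.706, 0.001], [0.002, 0.001, -1.0]]
contact_force: [1.8, -0.4, 0.9]
gripper_width: 0.997
```

```bash
python3 - <<'E'
from plan import *
from h import save
st(); save('wrist','pics/w20.png'); save('scene','pics/sc20.png'); save('side','pics/si20.png')
import cv2,numpy as np
a=cv2.imread('pics/sc20.png')[90:320,170:420];b=cv2.imread('pics/si20.png')[120:400,170:420]
cv2.imwrite('pics/v20.png',np.hstack([cv2.resize(a,(400,368),interpolation=cv2.INTER_CUBIC),cv2.resize(b,(400,368),interpolation=cv2.INTER_CUBIC)]))
E
```

```text
t 27.17 pos [360.9 122.9 206. ] psi 0.787 tilt [0.002 0.001] F [ 1.8 -0.4  0.9] g 0.997
```

View pics/w20.png

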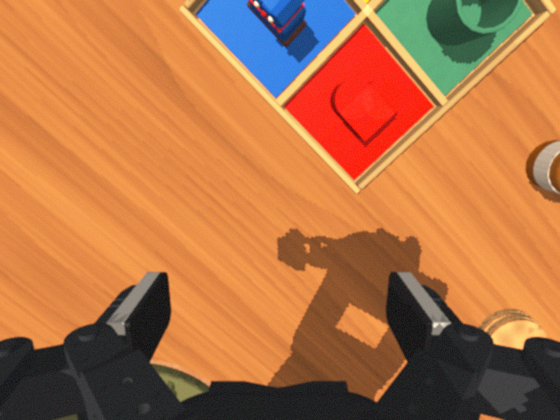

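View pics/v20.png

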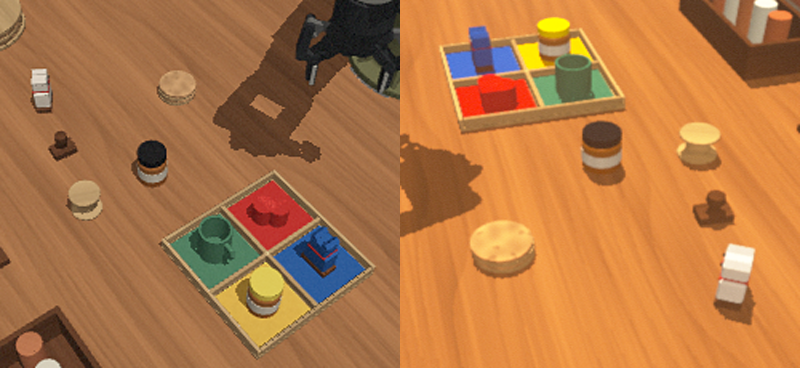

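All four items are in their own bays and both look-alikes are untouched. One overlay of the models at the bay centres will check the centring.

```bash
python3 - <<'E'
from fit import *
sc,si,w=cam('pics/scene0.npy'),None,None
cs=[cam('pics/sc20.npy'),cam('pics/si20.npy'),cam('pics/w20.npy')]
T=[('heart',M['heart'],(.464,.120,-.785)),('mug',M['mug'],(.574,.120,0)),('cat',cat(8),(.464,.230,np.pi)),('jar',[cyl(24,0,65)],(.574,.230,0))]
o=[]
for c,(x,y,sx,sy) in zip(cs,((255,190,170,130),(190,110,130,100),(180,0,380,200))):
    s=6 if c is not cs[2] else 2
    v=cv2.resize(c['color'][y:y+sy,x:x+sx],None,fx=4 if s==6 else 2,fy=4 if s==6 else 2,interpolation=cv2.INTER_CUBIC);k=4 if s==6 else 2
    for n,parts,p in T:
        r=cv2.resize((render(c,parts,p,.009)[y:y+sy,x:x+sx]*255).astype(np.uint8),None,fx=k,fy=k)
        q,_=cv2.findContours((r>127).astype(np.uint8),0,2);cv2.drawContours(v,q,-1,(255,0,255),1)
    o.append(v)
for i,v in enumerate(o): cv2.imwrite(f'pics/o{i}.png',v[...,::-1])
h=max(o[0].shape[0],o[2].shape[0])
E
```

```text
(no output)
```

View pics/o0.png

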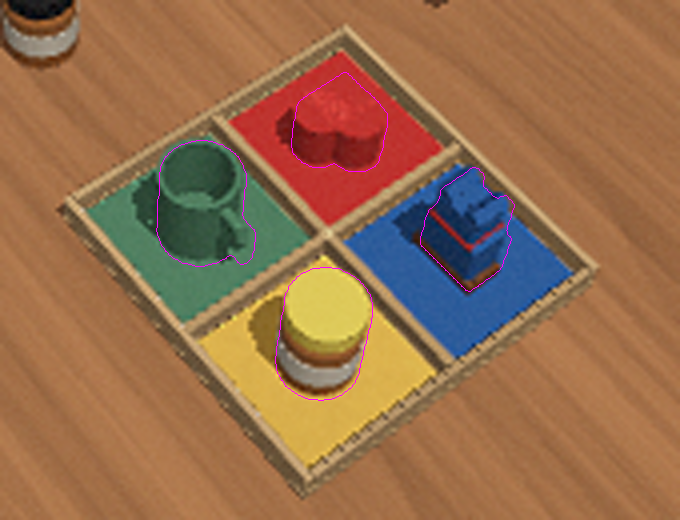

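View pics/o1.png

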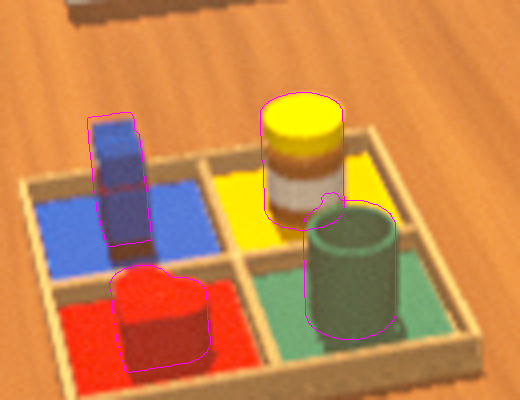

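View pics/o2.png

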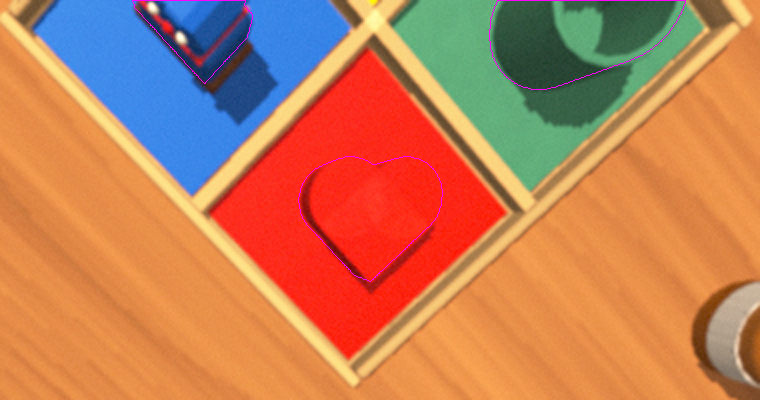

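The model outlines at the bay centres match all four items to within a few mm, upright or flat as asked, and the gripper is clear. I'm handing in.

```bash
python3 - <<'E'
from plan import *
st(); print(bot.job_done())
E
```

```text
t 27.32 pos [362.3 122.8 205.1] psi 0.786 tilt [0. 0.] F [-0.1  0.3 -0.5] g 0.999
the job is handed in; nothing more can be done
None
```

The gift tray is packed and handed in at about 27 s. The honey jar, blue cat and green mug stand upright, and the red heart lies flat, each in its own colour's bay. I turned the heart about 45° in its bay to keep the gripper clear of the mug and cat.

- **Final checks:** Model outlines drawn at the bay centres match all four items to within a few mm in the scene and wrist views. In the side view they sit a few pixels off. The black-lidded jar and white cat look unmoved by eye, though I did not measure them again. The gripper was open and clear, reading about 0 N.
- **Mug, first grasp failed:** The pads came down on the rim and the wrist force reached about 101 N, under the 120 N limit. I reopened and lifted clear. The mug had not moved, and a lower, slower 20 N grip held it. The 40 N limit on the gripper's body can't be read separately, so I don't know that value.
- **Heart, first close missed:** The pads closed above it without touching, because the fingertips sit higher than I had worked out from the stated reach. A lower second attempt gripped it properly.

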